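# Gauge a microscope's eyepiece tube: go, then no-go

### The arm

A 6-joint arm with a two-finger parallel gripper is mounted at the origin on the work surface. World frame = base frame: x ahead of the robot, y to its left, z up, the work surface at z = 0. Lengths are in m, angles in degrees, forces in N, time in s.
With the tool pointing down it reaches from about 0.375 to 0.9 m from the base axis. Payload 3.1 kg.
Tool frame: the origin (TCP) lies at the very end of the fingers, on their centre line; the grasp point (between the pads) lies 19 mm behind it; x points along the fingers, z is the direction in which the jaws open and shut, and the axes are right-handed (so a half turn about x gives the same grasp; the last joint's range is limited). The gripper opens to 87 mm and grips with 3 to 60 N. Pads are 19 mm wide; open, the fingers measure 117 mm over their backs; the gripper's body (75 mm by 190 mm) begins 51 mm behind the grasp point.
Start: joints at [53.772, 30.224, 82.088, -0, 67.689, -10.227], TCP at [0.274, 0.562, 0.223] pointing down, gripper open.
Joint ranges: [-176.69, 176.69], [-43.24, 126.21], [12.49, 139.97], [-82, 262], [0, 151.66], [-163.58, 163.58]. Speed limits (degrees/s): [159.86, 159.86, 180, 180, 180, 180].

### API

Orientations are given as a 3x3 rotation matrix whose columns are the frame's x, y, z axes.
In Python, from rig import bot gives the robot as it stands.
- The arm moves only by the tool send_rows, never from a script. Its arguments are lists of equal length, an entry for each row: "fingers": the opening, from 0 (shut) to 1 (fully open); "dp": the shift along the world's x, y, z in mm, a list of three; "turn": the turn, a rotation vector about the world's x, y, z in rad, a list of three. In form: {"fingers": [fingers, ...], "dp": [[tx, ty, tz], ...], "turn": [[rx, ry, rz], ...]}. A call has 1 to 10 rows; each row is the pose to reach, as a shift and turn from the pose measured when the call began; what a row does not reach only later rows make up. A row lasts 1/12 s, in which the tool goes at most 41.7 mm and 7.16 degrees, less where a joint would pass 70% of its speed; a pose out of reach is approached as far as the arm can. A call with a gripper value outside its range is refused whole. The fingers move at their own pace and stop on an object; the grip force is fixed at half the most. Time passes only in rows, so rows that repeat a pose let the fingers close. It gives the time, the measured TCP pose, the force and the opening at its end, in the units of the state.
- bot.read_state(): the state, without advancing time (a new reading comes with each control period).
- bot.capture(name): name is "scene" or "top"; returns a dict with "img" (400x640x3 uint8, blue, green, red), "z_map" (400x640 float32, m along the optical axis (not along the pixel's ray), 0 where there is no reading), "mtx" (3x3 intrinsics, pixels), "origin" and "orientation" of the camera in the world. Camera axes: x right, y up, looking along -z (the intrinsics and any distortion apply to the point x, -y, -z); pixel columns grow to the right and rows downward; lengths in m; the calibration is good to about 2 mm. A picture is of the moment at which its call begins.
- bot.hand_in(): hands the job in, once; it reports no verdict.
The state is a dict: "time_s": time; "joint_positions": joint angles; "qvel": joint speeds; "tau": joint torques, N m; "position": TCP position; "tcp_rot": TCP orientation; "force": force on the tool from outside, world axes, zero at the start; "moment": the same for the moment, N m; "opening": opening from 0.0 (shut) to 1.0 (fully open).
Only numpy, scipy, OpenCV 4.12 (cv2) and the standard library are available. Lean on these libraries where they do the work, as an engineer would, in place of code of your own. Each camera call takes 0.05 s, during which the arm holds its last target.

### The job

Check the open eyepiece tube of the microscope head with the blue-handled plug gauge from the rack: ease its long go end (green collar) fully into the tube until the collar bears on the rim with a light push, and draw it out again. Turn the gauge end for end, set its short no-go end (red collar) square and centred on the mouth of the same tube, and press steadily to confirm that it is refused; each time hold a push of about 8 N for half a second, feeling your way and never forcing it (30 N would mark the tube). Then lay the gauge gently back in the place in the rack it came from, either way round, let go of it, and leave everything else on the bench where it is.

Things in the scene. Friction and masses are not known exactly. Their poses are not given: they have to be found in the camera images.
- gauge_mid (a point): centre of the plug gauge's handle: BLUE, hexagonal, 28 mm across flats, 70 mm long with its round 28 mm end collars (green: go, red: no-go). x runs along the gauge from no-go to go end, z up as it lies in the rack. It starts level in either of the rack's two places, two flats upright, to be pinched across them from above
- gauge_go (a point): centre of the go end's face, 65 mm from the handle's centre along +x: bright steel plug, 23 mm diameter, 30 mm long from its face to the green collar, the first 1 mm 22 mm in diameter as a lead-in. Axes as gauge_mid
- gauge_nogo (a point): centre of the no-go end's face, 49 mm from the handle's centre along -x: bright steel plug, 26.5 mm diameter, 14 mm long from its face to the red collar. Axes as gauge_mid
- gauge: the whole blue-handled gauge, 114 mm long, about 0.24 kg; same origin and axes as gauge_mid. Grip it firmly: in a slack grip a load on an end swings it. Pressed on the rim by a stiff arm, the force grows by 10 to 30 N per mm
- bore_axis (a point): point on the axis of the OPEN eyepiece tube (bright rim, black inside; bore 24 mm wide and over 45 mm deep, outside 32 mm), level, 135 mm above the bench. x points along the bore INTO the tube, z up. It marks where the rim is with the dioptre thread right in; the rim stands 0 to 12 mm nearer (-x), as the thread was left, which is not measured: find it by touch
- head_stand: white binocular microscope head on a grey service plinth, fixed, tubes included (the thread does not give under a push); origin on the bench under the plinth's middle, axes as bore_axis, which lies at x -115, y -32, z 135 mm. The other tube, at y +32, has a black dust cap (37 mm wide, at x -118). Highest point 167 mm; plinth plate 170 by 150 by 14 mm
- rack: wooden rack with black V rests, fixed; origin on the bench under its middle. Board 110 (x) by 196 (y) by 10 mm. Places at y -46 and +46 mm: a gauge lies along x, its handle's centre at x 0, 52 mm above the bench, on V rests 8 mm thick at x -26 and +26 mm that end below the handle's mid-height and centre a handle set down in them, either way round
- spare_mid (a point): centre of the handle of the other plug gauge, YELLOW handle, for wider tubes, in the rack's other place; same handle, plugs 29.4 and 32.6 mm; not to be used
- eyepiece_a_mid (a point): middle of a black eyepiece standing on the bench, 35 mm wide, 54 mm tall
- eyepiece_b_mid (a point): middle of a second black eyepiece standing on the bench, 35 mm wide, 54 mm tall
- objective_mid (a point): middle of a steel objective lens with a yellow ring standing on its nose, 25 mm wide, 42 mm tall
- blower_mid (a point): middle of the bulb of a black rubber lens blower standing on the bench, 58 mm wide, 115 mm tall, 40 mm above its foot
- driver_grip (a point): handle of a small blue screwdriver lying on the bench, 160 mm long
- dish_mid (a point): middle of an empty glass dish, 90 mm wide, 16 mm tall
- cleaner_mid (a point): middle of an amber bottle, 44 mm wide, 100 mm tall
Things that resemble listed ones, but are neither listed nor needed, are in the scene too. Of the things that look like the rack, the middle-sized one is meant.

How it is judged (in metres and radians):
On the way, in this order (a step that is already met when the one before it is completed fails the run):
1. the go end is fully home in the open tube: its green collar pressed on the rim with 2 to 20 N, the plug on the bore's axis within 4 mm and 0.08 rad, for 0.2 s (contact force between gauge_c3 and head_stand between 2 and 20 N and x of gauge_go in the frame of bore_axis between 0.014 and 0.034 m and y of gauge_go in the frame of bore_axis between -0.004 and 0.004 m and z of gauge_go in the frame of bore_axis between -0.004 and 0.004 m and angle between the x axis of gauge_mid and the x axis of bore_axis, either way round below 0.08 rad), for 0.2 s.
2. the no-go end is refused: its face pressed on the open tube's rim with 4 to 20 N, centred within 3 mm sideways and in height, square within 0.08 rad, for 0.3 s (contact force between gauge_c7 and head_stand between 4 and 20 N and x of gauge_nogo in the frame of bore_axis between -0.0155 and 0.003 m and y of gauge_nogo in the frame of bore_axis between -0.003 and 0.003 m and z of gauge_nogo in the frame of bore_axis between -0.003 and 0.003 m and angle between the x axis of gauge_mid and the x axis of bore_axis, either way round below 0.08 rad), for 0.3 s.
At the end, for the whole second after the job is handed in: the blue gauge lies at rest in the rack, in the place it came from: its handle's centre within 8 mm of where it started, along the rack within 0.12 rad, either way round (distance of gauge_mid from where it was at the start of the episode below 0.008 m and angle between the x axis of gauge_mid and the x axis of rack, either way round below 0.12 rad and linear speed of gauge below 0.02 m/s); the robot touches nothing.
It fails at once if the gauge is pushed against the head harder than 30 N (contact force between gauge and head_stand above 30 N).
It fails at once if the gauge is dropped: it falls free of the fingers at over 0.5 m/s (linear speed of gauge above 0.5 m/s and contact force between gauge and the fingers below 0.1 N).
It fails at once if the gauge is rammed into the rack with over 40 N (contact force between gauge and rack above 40 N).
It fails at once if another thing on the bench is moved by more than 20 mm (distance of any of spare_mid, eyepiece_a_mid, eyepiece_b_mid, objective_mid, blower_mid, driver_grip, dish_mid, cleaner_mid from where it was at the start of the episode above 0.02 m).
It also fails if it takes over 72 s, if anything falls off the work surface, if the arm or the gripper's body presses on something with over 40 N, if the wrist force passes 120 N, or if a joint passes its speed limit or range.

## Working session

There is one attempt and no reset: what is moved stays moved. The work goes in short steps, Python scripts to look and compute and a tool call to move; the robot and the scene stay as the last step left them, time stands still between calls to the robot, and variables do not carry over. Pictures are saved under pics/ and viewed, and the job is handed in when it is done.

Besides the shell and the picture viewer there is one more tool, called after "Request:" as name(argument=value, ...) on one line, values as JSON. send_rows: Moves the arm, as the interface text tells. Its arguments: {"type":"object","properties":{"fingers":{"type":"array","items":{"type":"number"}},"dp":{"type":"array","items":{"type":"array","items":{"type":"number"}}},"turn":{"type":"array","items":{"type":"array","items":{"type":"number"}}}},"required":["fingers","dp","turn"]}

```bash
mkdir -p pics; ls; python3 - <<'E'
from rig import bot
import cv2,numpy as np
s=bot.read_state();print(s)
for n in("scene","top"):
    c=bot.capture(n);cv2.imwrite(f"pics/{n}0.png",c["img"]);np.savez(f"{n}0.npz",**c)
    print(n,c["mtx"],c["origin"],c["orientation"])
E
```

```text
pics
{'time_s': 0.0, 'joint_positions': array([ 5.37727513e+01,  3.02786286e+01,  8.21572852e+01,  1.10648071e-04,
        6.76887647e+01, -1.02262566e+01]), 'qvel': array([ 0.03995135, -0.05655294,  0.03435234,  0.03165332,  0.01386612,
        0.00577611]), 'tau': array([ 2.18459070e-03, -4.40043032e+01, -1.76595122e+01,  6.34928816e-02,
        5.80347993e-02, -1.61992707e-04]), 'position': array([0.27351059, 0.56115372, 0.22157026]), 'tcp_rot': array([[-1.28746347e-03, -8.98785884e-01,  4.38385992e-01],
       [-1.75431849e-03,  4.38387711e-01,  8.98784255e-01],
       [-9.99997632e-01,  3.88083244e-04, -2.14116486e-03]]), 'force': array([-0.52003769,  0.18216682, -0.17481423]), 'moment': array([ 0.00340775,  0.03388981, -0.01556084]), 'opening': 1.000499186963054}
scene [[471.22768823   0.         326.83579162]
 [  0.         471.22768823 193.26445657]
 [  0.           0.           1.        ]] [ 0.99951818 -0.48124846  1.22778425] [[ 0.71764975 -0.59411393  0.36332834]
 [ 0.69626525  0.62253885 -0.35729551]
 [-0.01391177  0.50938593  0.86042573]]
top [[426.9532394    0.         318.00106257]
 [  0.         426.9532394  198.31009821]
 [  0.           0.           1.        ]] [0.44781548 0.00358829 1.43904288] [[-0.0204071   0.99896453 -0.04066218]
 [-0.9997712  -0.02012899  0.00723732]
 [ 0.00641134  0.04080057  0.99914674]]
```

View pics/scene0.png

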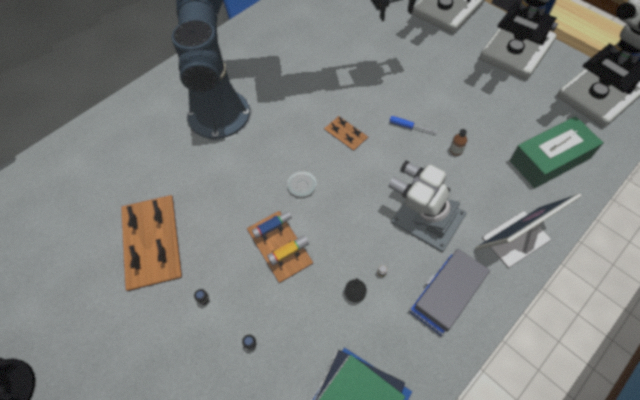

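View pics/top0.png

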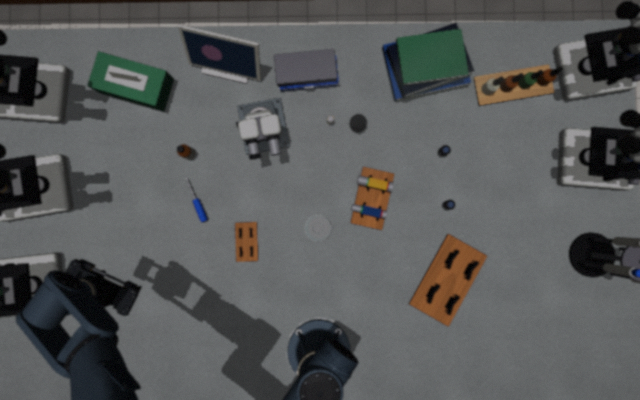

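The scene camera shows the rack holding both gauges (blue at px 271,226; yellow at 288,250) and the head at (425,195). In the top view they are at (372,212), (376,184) and (262,130). I'll zoom in and turn these into positions.

```bash
cat > h.py <<'E'
import numpy as np,cv2
def load(n): return dict(np.load(n+".npz"))
def pts(c):
    K=c["mtx"];z=c["z_map"];h,w=z.shape
    u,v=np.meshgrid(np.arange(w),np.arange(h))
    p=np.stack([(u-K[0,2])/K[0,0]*z,-(v-K[1,2])/K[1,1]*z,-z],-1)
    P=p@c["orientation"].T+c["origin"]; P[z==0]=np.nan
    return P
def proj(c,X):
    q=(np.atleast_2d(X)-c["origin"])@c["orientation"]
    K=c["mtx"];return np.stack([K[0,0]*q[:,0]/-q[:,2]+K[0,2],K[1,1]*-q[:,1]/-q[:,2]+K[1,2]],-1)
E
python3 - <<'E'
from h import *
for n,bx in(("scene0",[(235,195,325,290),(375,145,475,255)]),("top0",[(340,155,410,240),(225,85,300,170)])):
    c=load(n);P=pts(c)
    for i,(a,b,d,e) in enumerate(bx):
        cv2.imwrite(f"pics/{n}_c{i}.png",cv2.resize(c["img"][b:e,a:d],None,fx=6,fy=6,interpolation=cv2.INTER_CUBIC)[:600])
    for m in ["blue","yel"]:
        hsv=cv2.cvtColor(c["img"],cv2.COLOR_BGR2HSV)
        k=cv2.inRange(hsv,(105,120,50),(125,255,255)) if m=="blue" else cv2.inRange(hsv,(20,150,100),(32,255,255))
        nn,l,st,ce=cv2.connectedComponentsWithStats(k)
        for j in range(1,nn):
            if st[j,4]>40: 
                p=P[l==j];print(n,m,st[j],ce[j].round(1),np.nanmedian(p,0).round(4),np.nanmax(p[:,2]).round(4))
    print(n,"bench z",np.nanmedian(P[200:230,250:290,2]))
E
```

```text
scene0 blue [223   0  35  18 325] [236.9   5.6] [-0.6885  0.6005 -0.2766] -0.2625
scene0 blue [390 117  24  11 139] [401.4 121.7] [0.4765 0.3826 0.0217] 0.0305
scene0 blue [260 218  20  15 142] [269.7 224.6] [ 0.4642 -0.1795  0.0639] 0.0705
scene0 blue [412 304  31  28 110] [425.9 318.1] [ 0.9329 -0.0762  0.0336] 0.0575
scene0 blue [343 349  22  14  53] [351.5 354.2] [ 0.8532 -0.2715  0.0327] 0.0393
scene0 blue [402 387   9  13  69] [405.9 392.6] [ 1.0096 -0.2478  0.0331] 0.0756
scene0 yel [276 242  21  18 184] [286.1 250.5] [ 0.5532 -0.201   0.0635] 0.0723
scene0 bench z 0.0023331519038742865
top0 blue [383  43  13   8  41] [387.3  45.8] [ 1.0122 -0.2441  0.035 ] 0.0834
top0 blue [385  55  17  44 197] [393.1  80.1] [ 0.8901 -0.2657  0.0338] 0.0413
top0 blue [280  79  58  11 183] [307.2  84.6] [0.8842 0.0322 0.0349] 0.0574
top0 blue [193 199  14  23 173] [199.6 210.1] [0.4744 0.3855 0.0235] 0.0322
top0 blue [362 206  19  11 121] [371.5 211.3] [ 0.459  -0.178   0.0653] 0.0738
top0 yel [368 178  18  12 139] [376.7 183.7] [ 0.5464 -0.1975  0.0645] 0.0723
top0 bench z 0.0006172997321400864
```

View pics/scene0_c0.png

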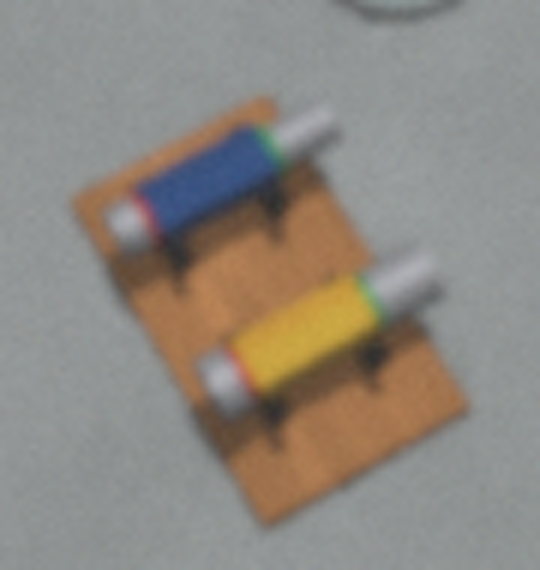

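View pics/scene0_c1.png

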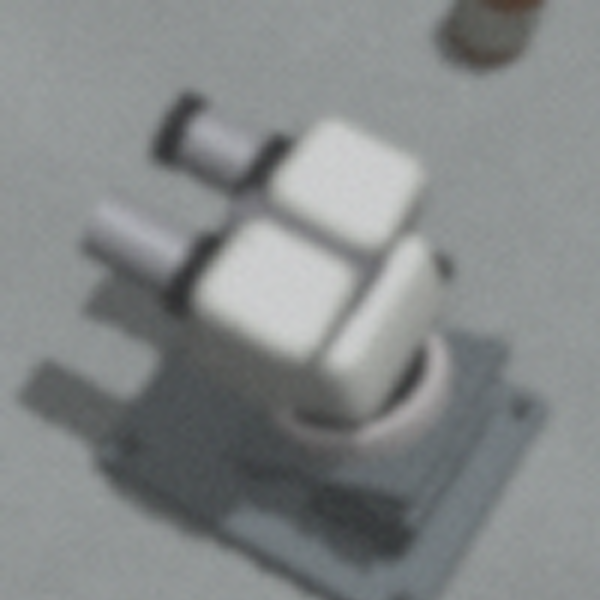

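View pics/top0_c0.png

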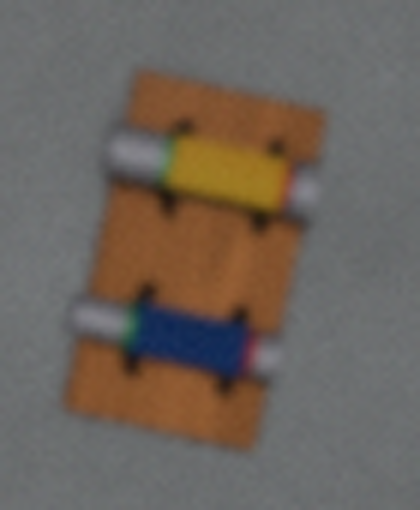

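View pics/top0_c1.png

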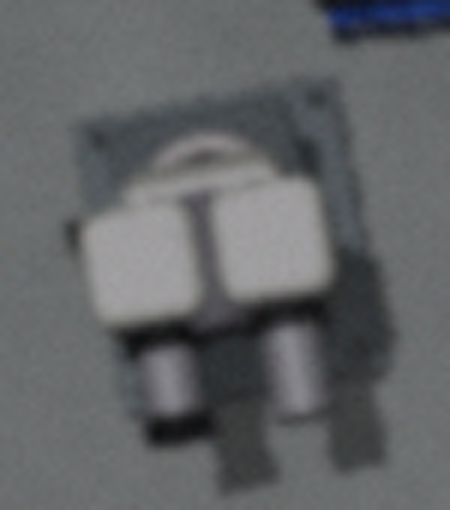

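```bash
python3 - <<'E'
from h import *
import itertools
def plane(c,uv,z):
    uv=np.atleast_2d(uv);K=c["mtx"]
    d=np.stack([(uv[:,0]-K[0,2])/K[0,0],-(uv[:,1]-K[1,2])/K[1,1],-np.ones(len(uv))],-1)@c["orientation"].T
    t=(z-c["origin"][2])/d[:,2];return c["origin"]+d*t[:,None]
for n in("scene0","top0"):
    c=load(n);P=pts(c);img=c["img"];hsv=cv2.cvtColor(img,cv2.COLOR_BGR2HSV)
    # bench plane residual
    b=P[np.abs(P[...,2])<.012]; A=np.c_[b[:,:2],np.ones(len(b))];co=np.linalg.lstsq(A,b[:,2],rcond=None)[0];r=b[:,2]-A@co
    print(n,"bench",co.round(4),"std",r.std().round(4))
    # depth cloud near tubes
    pp=proj(c,[[.65,.1,.135]]);print(pp)
    R=P[(P[...,2]>.1)&(P[...,2]<.2)&(P[...,0]>.5)&(P[...,0]<.9)&(P[...,1]>0.02)&(P[...,1]<.3)]
    print(len(R),np.nanmin(R,0),np.nanmax(R,0))
    np.save(n+"_head.npy",R)
    # orange rack
    k=cv2.inRange(hsv,(5,80,50),(17,255,255));
    nn,l,st,ce=cv2.connectedComponentsWithStats(cv2.morphologyEx(k,cv2.MORPH_CLOSE,np.ones((3,3))))
    for j in range(1,nn):
        if st[j,4]>150: print(st[j],ce[j].round(1),plane(c,ce[j],.01).round(4))
E
```

```text
scene0 bench [ 0.0003  0.0001 -0.0005] std 0.0032
[[389.3275001  188.51330654]]
2044 [0.62871875 0.09848945 0.10018376] [0.78393193 0.22865635 0.17186235]
[585   0  41  16 254] [606.3   4.5] [[0.6774 1.387  0.01  ]]
[325 117  42  33 628] [345.3 133.1] [[0.3707 0.2287 0.01  ]]
[ 122  196   59   94 4164] [150.2 243.3] [[ 0.2372 -0.4407  0.01  ]]
[ 248  212   65   70 1542] [280.8 250.2] [[ 0.5212 -0.1981  0.01  ]]
[607 347  33  53 254] [624.6 374.2] [[1.3635 0.1572 0.01  ]]
top0 bench [-0.0004 -0.0002  0.0008] std 0.0033
[[282.5285434  150.47244406]]
1500 [0.62539601 0.10113272 0.10060702] [0.78558236 0.2289426  0.17414096]
[ 474   65   83   40 1543] [513.9  85.7] [[ 0.8753 -0.6797  0.01  ]]
[355 167  39  44 931] [374.  189.7] [[ 0.5313 -0.1953  0.01  ]]
[351 211  33  19 374] [366.8 220.6] [[ 0.4281 -0.1685  0.01  ]]
[235 222  23  40 863] [246.1 241.4] [[0.367  0.2359 0.01  ]]
[ 409  234   78   92 3325] [447.3 279.6] [[ 0.2265 -0.4318  0.01  ]]
```

```bash
cat > fit.py <<'E'
from h import *
from scipy.optimize import minimize
from scipy.ndimage import map_coordinates
cams={n:load(n+"0") for n in("scene","top")}
G={}
for n,c in cams.items():
    g=cv2.GaussianBlur(c["img"].astype(np.float32),(0,0),.7)
    G[n]=[(cv2.Sobel(g[...,k],cv2.CV_32F,1,0)/8,cv2.Sobel(g[...,k],cv2.CV_32F,0,1)/8) for k in range(3)]
def segscore(n,a,b):
    c=cams[n];q=proj(c,np.array([a,b]));d=q[1]-q[0];L=np.linalg.norm(d);nrm=np.array([-d[1],d[0]])/L
    t=np.linspace(.06,.94,60);p=q[0]+t[:,None]*d
    s=0
    for gx,gy in G[n]:
        v=map_coordinates(gx,[p[:,1],p[:,0]],order=1)*nrm[0]+map_coordinates(gy,[p[:,1],p[:,0]],order=1)*nrm[1]
        s+=abs(v.mean())*1
    return s*L
def T(x,y,yaw):
    R=np.array([[np.cos(yaw),-np.sin(yaw),0],[np.sin(yaw),np.cos(yaw),0],[0,0,1]])
    return lambda p:np.asarray(p)@R.T+np.array([x,y,0])
def rect(dx,dy,z):
    k=[(-dx/2,-dy/2,z),(dx/2,-dy/2,z),(dx/2,dy/2,z),(-dx/2,dy/2,z)]
    return [(k[i],k[(i+1)%4]) for i in range(4)]
def cylsil(n,f,a,b,r):
    A,B=f(np.array([a,b],float));c=cams[n]
    d=(B-A)/np.linalg.norm(B-A);v=c["origin"]-(A+B)/2;v-=d*(v@d);D=np.linalg.norm(v);v/=D
    w=np.cross(d,v);s=r/D;o=[]
    for sg in(1,-1):
        off=r*(s*v+sg*np.sqrt(1-s*s)*w);o.append((A+off,B+off))
    return o
def fit(cost,x0,step):
    best=None
    x0=np.array(x0,float);st=np.array(step)
    rng=np.random.default_rng(0)
    for i in range(30):
        s=x0+(rng.normal(size=len(x0))*st if i else 0)
        r=minimize(cost,s,method="Nelder-Mead",options=dict(initial_simplex=np.vstack([s]+[s+st*np.eye(len(s))[j] for j in range(len(s))]),xatol=1e-5,fatol=1e-3,maxiter=400))
        if best is None or r.fun<best.fun: best=r
    return best.x,best.fun
E
python3 - <<'E'
from fit import *
from itertools import product
def rackcost(names):
    def f(p):
        t=T(*p);s=0
        for n in names:
            for a,b in rect(.110,.196,.010): s+=segscore(n,t(a),t(b))
        return -s
    return f
def headcost(names,plate=1,tube=1):
    def f(p):
        t=T(*p);s=0
        for n in names:
            if plate:
                for a,b in rect(.170,.150,.014): s+=segscore(n,t(a),t(b))
            if tube:
                for a,b in cylsil(n,t,(-.113,-.032,.135),(-.075,-.032,.135),.016): s+=tube*segscore(n,a,b)
        return -s
    return f
# initial from top: rack axis: green end toward +y
for nm in(["scene"],["top"],["scene","top"]):
    print("rack",nm,*[np.round(v,4) for v in fit(rackcost(nm),[.505,-.188,np.radians(76)],[.008,.008,.05])])
for nm in(["scene"],["top"],["scene","top"]):
  for pl,tu in((1,0),(1,1)):
    print("head",nm,pl,tu,*[np.round(v,4) for v in fit(headcost(nm,pl,tu),[.74,.15,np.radians(-8)],[.012,.012,.05])])
E
```

```text
rack ['scene'] [ 0.5049 -0.1923  1.3327] -6204.5809
rack ['top'] [ 0.5039 -0.1875  1.3312] -4569.1615
rack ['scene', 'top'] [ 0.5047 -0.1896  1.3291] -10252.2633
head ['scene'] 1 0 [0.7579 0.164  0.1743] -4981.4123
head ['scene'] 1 1 [0.7578 0.1645 0.1606] -5299.8609
head ['top'] 1 0 [0.7346 0.1658 0.1682] -3905.2335
head ['top'] 1 1 [0.7543 0.1698 0.1732] -4302.8568
head ['scene', 'top'] 1 0 [0.7347 0.1627 0.1401] -7811.3849
head ['scene', 'top'] 1 1 [0.7345 0.1631 0.133 ] -8606.6661
```

```bash
cat > ov.py <<'E'
from fit import *
def overlay(fn,p,boxes):
    t=T(*p);out=[]
    for n,(a,b,d,e) in boxes.items():
        S=6;im=cv2.resize(cams[n]["img"][b:e,a:d],None,fx=S,fy=S,interpolation=cv2.INTER_CUBIC)
        im=cv2.convertScaleAbs(im,alpha=1.3)
        segs=[(t(x),t(y)) for x,y in rect(.17,.15,.014)]+cylsil(n,t,(-.115,-.032,.135),(-.07,-.032,.135),.016)+cylsil(n,t,(-.118,.032,.135),(-.11,.032,.135),.0185)
        for x,y in segs:
            q=(proj(cams[n],np.array([x,y]))-[a,b]+.5)*S
            cv2.line(im,*[tuple(int(w) for w in k) for k in q],(0,0,255),1)
        out.append(cv2.resize(im,(400,int(400*im.shape[0]/im.shape[1]))))
    h=max(o.shape[0] for o in out);out=[cv2.copyMakeBorder(o,0,h-o.shape[0],0,0,0) for o in out]
    cv2.imwrite(fn,np.hstack(out))
E
python3 - <<'E'
from ov import *
B=dict(scene=(375,145,475,255),top=(220,85,300,173))
overlay("pics/ov1.png",[.757,.167,.17],B)
E
```

```text
(no output)
```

View pics/ov1.png

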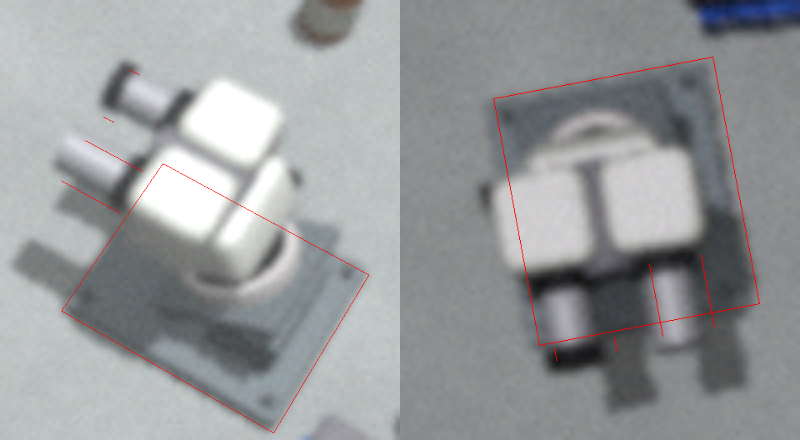

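```bash
python3 - <<'E'
from fit import *
def cost(names,two):
    def f(p):
        t=T(*p);s=0
        for n in names:
            for a,b in cylsil(n,t,(-.110,-.032,.135),(-.085,-.032,.135),.016): s+=segscore(n,a,b)
            if two:
                for a,b in cylsil(n,t,(-.105,.032,.135),(-.085,.032,.135),.016): s+=segscore(n,a,b)
                for a,b in cylsil(n,t,(-.125,.032,.135),(-.111,.032,.135),.0185): s+=segscore(n,a,b)
        # keep along-axis fixed
        return -s+1e5*((p[0]-.757)**2)
    return f
for nm in(["scene"],["top"],["scene","top"]):
  for two in(0,1):
    x,fv=fit(cost(nm,two),[.757,.17,.16],[.004,.006,.05])
    t=T(*x);print("tube",nm,two,x.round(4),round(fv,1),"bore",t((-.115,-.032,.135)).round(4))
# depth
for n in("scene","top"):
    P=np.load(n+"0_head.npy")
    t0=T(.757,.17,.16)
    from scipy.optimize import least_squares
    for yaw0,lat in((.16,-.032),):
        def loc(p,P):
            c,s=np.cos(p[2]),np.sin(p[2]);d=P[:,:2]-[p[0],p[1]];return d@[c,s],d@[-s,c]
        p=[.757,.17,.16]
        X,Y=loc(p,P)
        for yy,lo,hi in((-.032,-.122,-.085),(.032,-.108,-.085)):
            m=(X>lo)&(X<hi)&(abs(Y-yy)<.024)&(P[:,2]>.125)
            Q=P[m]
            f=lambda q:np.hypot(loc([.757,q[0],q[1]],Q)[1]-yy,Q[:,2]-.135-q[2])-.016
            r=least_squares(f,[.17,.16,0],loss="soft_l1",f_scale=.003)
            f2=lambda q:f([q[0],.16,q[1]]);r2=least_squares(f2,[.17,0],loss="soft_l1",f_scale=.003)
            print(n,yy,m.sum(),r.x.round(4),r2.x.round(4))
E
```

```text
tube ['scene'] 0 [0.7589 0.159  0.2942] -810.8 bore [0.6581 0.095  0.135 ]
tube ['scene'] 1 [0.768  0.1565 0.2371] -1430.5 bore [0.6637 0.0983 0.135 ]
tube ['top'] 0 [ 0.7547  0.1187 -0.1409] -628.7 bore [0.6364 0.1032 0.135 ]
tube ['top'] 1 [0.7569 0.1875 0.2721] -1203.8 bore [0.6548 0.1257 0.135 ]
tube ['scene', 'top'] 0 [0.761  0.1483 0.1852] -1280.6 bore [0.6539 0.0957 0.135 ]
tube ['scene', 'top'] 1 [0.7675 0.1452 0.1391] -2474.4 bore [0.6581 0.0975 0.135 ]
scene -0.032 160 [ 0.1742  0.1881 -0.0007] [ 0.1712 -0.0007]
scene 0.032 95 [ 0.1735  0.1823 -0.0006] [ 0.1713 -0.0006]
top -0.032 126 [0.1699 0.1398 0.0004] [0.1719 0.0004]
top 0.032 80 [0.1735 0.1835 0.0007] [0.1712 0.0007]
```

```bash
python3 - <<'E'
from h import *
from rig import bot
from scipy.optimize import least_squares
Ps={}
for n in("scene","top"):
    L=[bot.capture(n) for _ in range(6)]
    z=np.array([c["z_map"] for c in L]);z[z==0]=np.nan
    d=dict(L[0]);d["img"]=np.mean([c["img"].astype(float) for c in L],0).round().astype(np.uint8);d["z_map"]=np.nan_to_num(np.nanmean(z,0));
    print(n,"framestd",np.nanmedian(np.nanstd(z,0)))
    np.savez(n+"0.npz",**d);Ps[n]=pts(d)
def loc(p,P):
    c,s=np.cos(p[2]),np.sin(p[2]);d=P[:,:2]-[p[0],p[1]];return d@[c,s],d@[-s,c]
def sel(P,p):
    X,Y=loc(p,P);o=[]
    for yy,lo,hi in((-.032,-.122,-.085),(.032,-.108,-.085)):
        m=(X>lo)&(X<hi)&(abs(Y-yy)<.02)&(P[:,2]>.13)&(P[:,2]<.16);o.append((yy,P[m]))
    return o
for names in(["scene"],["top"],["scene","top"]):
    q=np.array([.1715,.16,0,.016])
    for it in range(5):
        S=[k for n in names for k in sel(Ps[n].reshape(-1,3),[.757,q[0],q[1]])]
        f=lambda q:np.concatenate([np.hypot(loc([.757,q[0],q[1]],Q)[1]-yy,Q[:,2]-.135-q[2])-.016 for yy,Q in S])
        r=least_squares(f,q[:3],loss="soft_l1",f_scale=.002);q=r.x
    J=r.jac;cov=np.linalg.inv(J.T@J)*(r.fun**2).mean()
    print(names,len(r.fun),q.round(4),"sd",np.sqrt(np.diag(cov)).round(4),"rms",np.sqrt((r.fun**2).mean()).round(4), "bore y@x=.644:",(q[0]-.115*np.sin(q[1])-.032*np.cos(q[1])).round(4))
    # white boxes top: planar side? use min-area rect
    for n in names:
        P=Ps[n].reshape(-1,3);B=P[(P[:,2]>.15)&(P[:,0]>.6)&(P[:,0]<.85)&(P[:,1]>.05)&(P[:,1]<.28)]
        print(n,len(B),cv2.minAreaRect((B[:,:2]*1000).astype(np.float32)))
E
sed -i 's/XX/XX/' fit.py; python3 - <<'E'
from fit import *
def plate(names):
    def f(p):
        t=T(*p);s=0
        for n in names:
            for a,b in rect(.170,.150,.014): s+=segscore(n,t(a),t(b))
        return -s
    return f
for nm in(["scene"],["top"],["scene","top"]):
    print("head",nm,*[np.round(v,4) for v in fit(plate(nm),[.757,.17,.165],[.003,.003,.02])])
E
```

```text
scene framestd 0.0027042124
top framestd 0.0025703765
['scene'] 249 [ 0.1716  0.1643 -0.0007] sd [0.001  0.01   0.0001] rms 0.0009 bore y@x=.644: 0.1212
scene 1141 ((693.2389526367188, 157.76991271972656), (119.0746841430664, 123.18766021728516), 10.99022102355957)
['top'] 206 [0.1709 0.1505 0.0003] sd [0.0011 0.0111 0.0001] rms 0.0008 bore y@x=.644: 0.1221
top 1068 ((691.9202880859375, 161.68191528320312), (119.21768188476562, 125.4388198852539), 9.035381317138672)
['scene', 'top'] 455 [ 1.714e-01  1.582e-01 -1.000e-04] sd [0.0009 0.0083 0.0001] rms 0.001 bore y@x=.644: 0.1217
scene 1141 ((693.2389526367188, 157.76991271972656), (119.0746841430664, 123.18766021728516), 10.99022102355957)
top 1068 ((691.9202880859375, 161.68191528320312), (119.21768188476562, 125.4388198852539), 9.035381317138672)
head ['scene'] [0.7579 0.164  0.1747] -5003.9603
head ['top'] [0.7549 0.1695 0.1881] -3689.9658
head ['scene', 'top'] [0.757  0.1656 0.1625] -7661.628
```

```bash
python3 - <<'E'
from fit import *
yaw=.165
for n in("scene","top"):
    for nm,cy,lo,hi,r in(("open",-.032,-.113,-.088,.016),("other",.032,-.105,-.088,.016),("cap",.032,-.124,-.112,.0185)):
        res=[]
        for y in np.arange(.160,.182,.0005):
            t=T(.757,y,yaw);(a,b),(c,d)=cylsil(n,t,(lo,cy,.135),(hi,cy,.135),r)
            res.append((y,segscore(n,a,b),segscore(n,c,d)))
        R=np.array(res)
        print(n,nm,"edge1",R[R[:,1].argmax()].round(3),"edge2",R[R[:,2].argmax()].round(3),"sum",R[(R[:,1]+R[:,2]).argmax(),0].round(4))
E
python3 - <<'E'
import sys;sys.path.insert(0,'.')
import os;os.chdir('.')
from ov import *
B=dict(scene=(375,145,475,255),top=(220,85,300,173))
overlay("pics/ov2.png",[.757,.1705,.165],B)
E
```

```text
scene open edge1 [1.82000e-01 3.92312e+02 2.05280e+01] edge2 [1.66000e-01 4.47850e+01 2.30964e+02] sum 0.1815
scene other edge1 [1.72000e-01 3.16575e+02 5.35140e+01] edge2 [  0.166 152.363 127.436] sum 0.17
scene cap edge1 [1.74000e-01 2.80091e+02 1.93270e+02] edge2 [1.72000e-01 2.68698e+02 2.04830e+02] sum 0.1725
top open edge1 [1.81000e-01 3.63592e+02 7.24540e+01] edge2 [1.70000e-01 5.58220e+01 4.05607e+02] sum 0.1745
top other edge1 [1.81000e-01 2.64994e+02 7.95260e+01] edge2 [1.67000e-01 2.68700e+00 2.11324e+02] sum 0.1815
top cap edge1 [1.75000e-01 9.21020e+01 2.22972e+02] edge2 [1.73000e-01 9.14840e+01 2.33872e+02] sum 0.173
```

View pics/ov2.png

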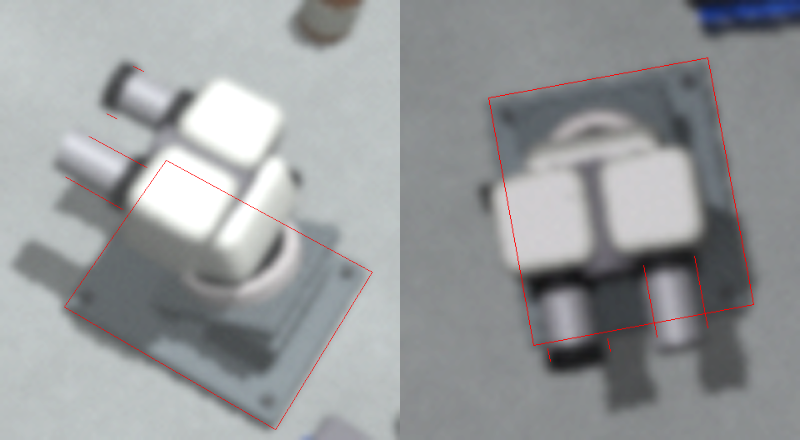

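```bash
python3 - <<'E'
from fit import *
from scipy.optimize import least_squares
def maskc(n,lo,hi,box):
    hsv=cv2.cvtColor(cams[n]["img"],cv2.COLOR_BGR2HSV);k=cv2.inRange(hsv,lo,hi)
    a,b,d,e=box;m=np.zeros_like(k);m[b:e,a:d]=k[b:e,a:d]
    v,u=np.nonzero(m);pc=np.c_[u,v].astype(float);C=np.cov(pc.T);w,V=np.linalg.eigh(C)
    return pc.mean(0),np.degrees(np.arctan2(V[1,1],V[0,1])),len(u),4*np.sqrt(w)
def model(n,x,y,yaw):
    t=T(x,y,yaw);a=np.radians(30+60*np.arange(6));R=.014/np.cos(np.pi/6)
    L=.031
    pp=np.array([t((sx,R*np.cos(q),.052+R*np.sin(q))) for sx in(-L,L) for q in a])
    h=cv2.convexHull(proj(cams[n],pp).astype(np.float32))
    M=np.zeros((400*8,640*8),np.uint8);cv2.fillConvexPoly(M,((h+.5)*8).astype(np.int32),1);M=cv2.resize(M.astype(np.float32),(640,400),interpolation=cv2.INTER_AREA)
    m=cv2.moments(M);return np.array([m["m10"]/m["m00"],m["m01"]/m["m00"]]),m["m00"]
for nm,lo,hi,bx,p in(("blue",(105,100,40),(125,255,255),dict(scene=(250,205,300,245),top=(345,195,400,225)),(.46,-.1785)),("yel",(20,130,80),(34,255,255),dict(scene=(260,235,320,275),top=(345,165,400,198)),(.5494,-.2006))):
    for n in("scene","top"):
        c,ang,N,ax=maskc(n,lo,hi,bx[n])
        g=lambda q:model(n,q[0],q[1],1.33)[0]-c
        r=least_squares(g,p,diff_step=.01,method="lm")
        print(nm,n,c.round(2),round(ang,1),N,ax.round(1),"->",r.x.round(4),"area",model(n,*r.x,1.33)[1])
E
```

```text
blue scene [269.67 224.75] 151.5 163 [ 9.6 22.8] -> [ 0.4586 -0.1767] area 271.3125
blue top [371.51 211.37] -166.4 128 [ 8.9 20.4] -> [ 0.4583 -0.1791] area 180.265625
yel scene [286.55 250.57] 148.6 199 [10.8 25.1] -> [ 0.5497 -0.1978] area 288.3125
yel top [376.47 183.73] -163.8 142 [ 9.3 21.2] -> [ 0.548  -0.1976] area 184.703125
```

Request:
send_rows(fingers=[1, 1, 1, 1, 1, 1, 1, 1, 1, 1], dp=[[13, -40, 0], [26, -80, 0], [39, -120, 0], [52, -160, 0], [65, -200, 0], [78, -240, 0], [91, -280, 0], [104, -320, 0], [117, -360, 0], [130, -400, 0]], turn=[[0, 0, -0.08], [0, 0, -0.16], [0, 0, -0.24], [0, 0, -0.32], [0, 0, -0.4], [0, 0, -0.48], [0, 0, -0.56], [0, 0, -0.64], [0, 0, -0.72], [0, 0, -0.8]])

```text
time_s: 1.53
position: [0.4031, 0.1637, 0.223]
tcp_rot: [[0.001, -0.308, 0.951], [0.0, 0.951, 0.308], [-1.0, -0.0, 0.001]]
force: [1.7, 0.8, 0.3]
opening: 1.002
```

```bash
cat > st.py <<'E'
from rig import bot
import numpy as np
s=bot.read_state();R=s["tcp_rot"]
print("t",round(s["time_s"],2),"p",(s["position"]*1000).round(2),"psi",np.degrees(np.arctan2(R[1,2],R[0,2])).round(2),"R0",R[:,0].round(4),"zz",R[2,2].round(4),"f",s["force"].round(2),"m",s["moment"].round(3),"op",round(s["opening"],4),"j",s["joint_positions"].round(1))
E
python3 st.py
```

```text
t 1.53 p [403.12 163.68 222.98] psi 17.96 R0 [ 1.2e-03  2.0e-04 -1.0e+00] zz 0.0012 f [1.65 0.85 0.28] m [-0.074  0.003  0.053] op 1.0024 j [  7.3  15.6 108.1   0.   56.2 -10.6]
```

Request:
send_rows(fingers=[1, 1, 1, 1, 1, 1, 1, 1, 1, 1], dp=[[6, -38, -5], [12, -76, -10], [18, -114, -15], [25, -152, -20], [31, -190, -25], [37, -228, -30], [43, -266, -38], [50, -304, -46], [56, -342, -54], [56, -342, -54]], turn=[[0, 0, -0.06], [0, 0, -0.12], [0, 0, -0.18], [0, 0, -0.24], [0, 0, -0.3], [0, 0, -0.36], [0, 0, -0.42], [0, 0, -0.48], [0, 0, -0.55], [0, 0, -0.55]])

```text
time_s: 2.37
position: [0.4619, -0.1861, 0.1685]
tcp_rot: [[0.005, 0.242, 0.97], [-0.006, 0.97, -0.242], [-1.0, -0.004, 0.007]]
force: [0.8, -0.6, -0.8]
opening: 0.999
```

```bash
python3 st.py; python3 - <<'E'
from rig import bot
from h import *
o=[]
for n,(a,b,d,e) in dict(scene=(230,160,330,290),top=(330,150,430,250)).items():
    c=bot.capture(n);im=cv2.resize(c["img"][b:e,a:d],(400,4*(e-b)),interpolation=cv2.INTER_CUBIC);o.append(cv2.copyMakeBorder(im,0,520-im.shape[0],0,0,0))
    print(n,proj(c,[bot.read_state()["position"]]).round(1))
cv2.imwrite("pics/a1.png",np.hstack(o))
E
```

```text
t 2.37 p [ 461.87 -186.06  168.47] psi -14.0 R0 [ 0.0054 -0.0057 -1.    ] zz 0.0067 f [ 0.76 -0.63 -0.83] m [-0.074  0.046  0.013] op 0.9989 j [-3.480e+01  2.490e+01  1.036e+02 -1.000e-01  5.100e+01 -2.070e+01]
scene [[263.1 206.1]]
top [[376.8 210.7]]
```

View pics/a1.png

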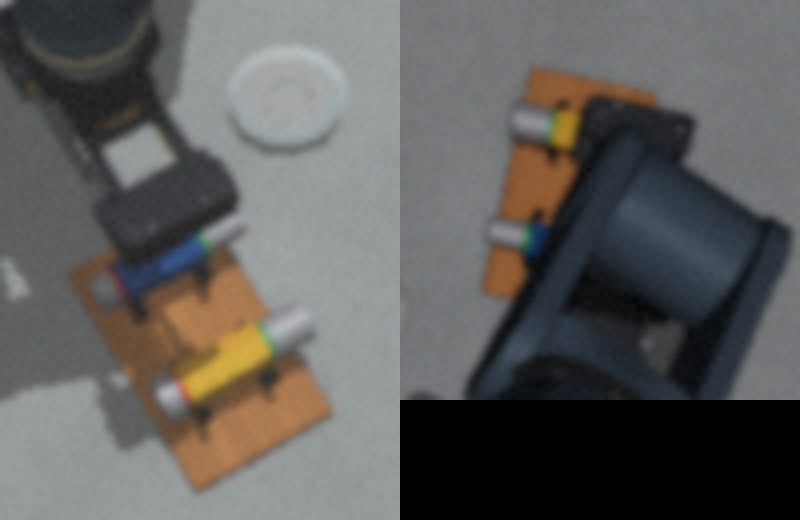

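Request:
send_rows(fingers=[1, 1, 1, 1, 1, 1], dp=[[-2, 4, -20], [-3, 8, -45], [-3, 8, -70], [-3, 8, -88], [-3, 8, -88], [-3, 8, -88]], turn=[[0, 0, 0], [0.006, 0.006, 0.01], [0.006, 0.006, 0.01], [0.006, 0.006, 0.01], [0.006, 0.006, 0.01], [0.006, 0.006, 0.01]])

```text
time_s: 2.97
position: [0.4554, -0.17, 0.0805]
tcp_rot: [[-0.008, 0.225, 0.974], [0.008, 0.974, -0.225], [-1.0, 0.006, -0.009]]
force: [0.1, -1.0, -0.6]
opening: 0.997
```

```bash
python3 st.py
```

```text
t 2.97 p [ 455.38 -169.98   80.48] psi -13.03 R0 [-0.0075  0.0077 -0.9999] zz -0.0091 f [ 0.08 -1.02 -0.62] m [-0.059  0.039  0.029] op 0.9969 j [-33.8  33.5 108.4   0.2  38.7 -20.9]
```

Request:
send_rows(fingers=[1, 1, 1], dp=[[3.6, -8, -10], [3.6, -8, -20], [3.6, -8, -20]], turn=[[-0.0077, -0.0075, -0.005], [-0.0077, -0.0075, -0.005], [-0.0077, -0.0075, -0.005]])

```text
time_s: 3.22
position: [0.4589, -0.1775, 0.0604]
tcp_rot: [[-0.0, 0.23, 0.973], [0.0, 0.973, -0.23], [-1.0, 0.0, -0.001]]
force: [-0.5, -0.2, 0.5]
opening: 0.997
```

```bash
python3 st.py;  python3 - <<'E'
from rig import bot
from h import *
c=bot.capture("scene");a,b,d,e=235,170,325,280
cv2.imwrite("pics/a2.png",cv2.resize(c["img"][b:e,a:d],None,fx=5,fy=5,interpolation=cv2.INTER_CUBIC))
E
python3 st.py
```

```text
t 3.22 p [ 458.9  -177.45   60.43] psi -13.28 R0 [-4.e-04  4.e-04 -1.e+00] zz -0.0005 f [-0.51 -0.21  0.54] m [-0.08   0.013  0.042] op 0.9975 j [-34.2  35.8 108.6   0.   35.6 -20.9]
t 3.27 p [ 458.74 -177.38   60.75] psi -13.28 R0 [-7.e-04  6.e-04 -1.e+00] zz -0.0008 f [-0.78  1.89  0.08] m [-0.124  0.076 -0.027] op 0.9996 j [-34.2  35.8 108.6   0.   35.7 -20.9]
```

View pics/a2.png

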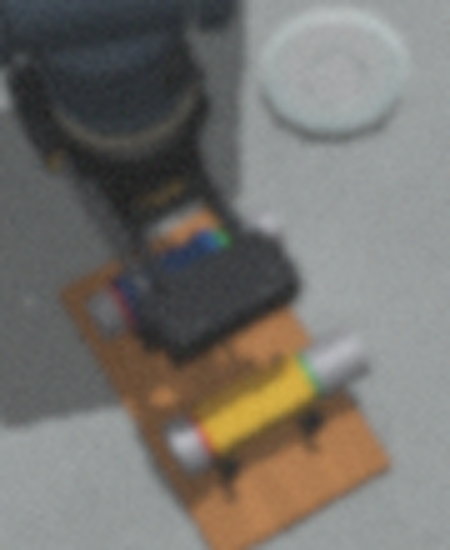

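The gripper straddles the blue handle, which shows between the fingers, and the yellow gauge is clear. I'll lower and close.

Request:
send_rows(fingers=[1, 1, 1, 0.6, 0.5, 0.42, 0.4, 0.38, 0.36, 0.34], dp=[[0, 0, -12], [0, 0, -24], [0, 0, -27.5], [0, 0, -27.5], [0, 0, -27.5], [0, 0, -27.5], [0, 0, -27.5], [0, 0, -27.5], [0, 0, -27.5], [0, 0, -27.5]], turn=[[0, 0, 0], [0, 0, 0], [0, 0, 0], [0, 0, 0], [0, 0, 0], [0, 0, 0], [0, 0, 0], [0, 0, 0], [0, 0, 0], [0, 0, 0]])

```text
time_s: 4.1
position: [0.4589, -0.1775, 0.0335]
tcp_rot: [[-0.0, 0.23, 0.973], [0.0, 0.973, -0.23], [-1.0, 0.0, -0.0]]
force: [0.4, 0.5, -0.4]
opening: 0.557
```

```bash
python3 st.py
```

```text
t 4.1 p [ 458.87 -177.47   33.51] psi -13.28 R0 [-2.e-04  3.e-04 -1.e+00] zz -0.0003 f [ 0.42  0.48 -0.36] m [-0.095  0.028 -0.015] op 0.5573 j [-34.2  38.9 109.2   0.   31.9 -20.9]
```

Request:
send_rows(fingers=[0.3, 0.3, 0.3, 0.3, 0.3, 0.3], dp=[[0, 0, 0], [0, 0, 0], [0, 0, 0], [0, 0, 0], [0, 0, 0], [0, 0, 0]], turn=[[0, 0, 0], [0, 0, 0], [0, 0, 0], [0, 0, 0], [0, 0, 0], [0, 0, 0]])

```text
time_s: 4.6
position: [0.4589, -0.1775, 0.0335]
tcp_rot: [[-0.0, 0.23, 0.973], [0.0, 0.973, -0.23], [-1.0, 0.0, -0.0]]
force: [-0.7, 0.7, 0.5]
opening: 0.318
```

Request:
send_rows(fingers=[0, 0, 0, 0], dp=[[0, 0, 0], [0, 0, 0], [0, 0, 0], [0, 0, 0]], turn=[[0, 0, 0], [0, 0, 0], [0, 0, 0], [0, 0, 0]])

```text
time_s: 4.93
position: [0.4589, -0.1775, 0.0335]
tcp_rot: [[-0.0, 0.23, 0.973], [0.0, 0.973, -0.23], [-1.0, 0.0, -0.0]]
force: [0.1, 0.8, 0.2]
opening: 0.314
```

```bash
python3 st.py
```

```text
t 4.93 p [ 458.92 -177.47   33.5 ] psi -13.31 R0 [-1.e-04  4.e-04 -1.e+00] zz -0.0002 f [0.09 0.77 0.23] m [-0.024  0.079 -0.082] op 0.3144 j [-34.2  38.9 109.2   0.   31.9 -20.9]
```

Request:
send_rows(fingers=[0, 0, 0, 0, 0, 0, 0], dp=[[0, 0, 5], [0, 0, 15], [0, 0, 30], [0, 0, 50], [0, 0, 75], [0, 0, 100], [0, 0, 100]], turn=[[0, 0, 0], [0, 0, 0], [0, 0, 0], [0, 0, 0], [0, 0, 0], [0, 0, 0], [0, 0, 0]])

```text
time_s: 5.52
position: [0.4613, -0.1789, 0.1381]
tcp_rot: [[0.007, 0.23, 0.973], [-0.005, 0.973, -0.23], [-1.0, -0.003, 0.008]]
force: [0.7, -0.2, -1.9]
opening: 0.32
```

```bash
python3 st.py
```

```text
t 5.52 p [ 461.29 -178.91  138.05] psi -13.28 R0 [ 0.0074 -0.0048 -1.    ] zz 0.0083 f [ 0.68 -0.18 -1.88] m [-0.089 -0.005 -0.009] op 0.3196 j [-34.2  27.6 105.7   0.   46.2 -20.9]
```

Request:
send_rows(fingers=[0, 0, 0, 0, 0, 0, 0, 0, 0, 0], dp=[[8, 28, 0], [16, 56, 0], [25, 85, 0], [33, 113, 0], [42, 142, 0], [50, 170, 0], [59, 199, 0], [67, 227, 0], [76, 256, 0], [84, 284, 0]], turn=[[0, 0, -0.117], [0, 0, -0.234], [0, 0, -0.352], [0, 0, -0.469], [0, 0, -0.587], [0, 0, -0.704], [0, 0, -0.821], [0, 0, -0.939], [0, 0, -1.056], [0, 0, -1.174]])

```text
time_s: 6.35
position: [0.5448, 0.1067, 0.1375]
tcp_rot: [[-0.003, 0.987, 0.159], [-0.009, 0.159, -0.987], [-1.0, -0.004, 0.008]]
force: [0.7, 0.2, -1.7]
opening: 0.319
```

Request:
send_rows(fingers=[0, 0, 0], dp=[[0, 0, 0], [0, 0, 0], [0, 0, 0]], turn=[[0, 0, 0], [0, 0, 0], [0, 0, 0]])

```text
time_s: 6.6
position: [0.5437, 0.1066, 0.1369]
tcp_rot: [[-0.005, 0.987, 0.161], [-0.009, 0.161, -0.987], [-1.0, -0.006, 0.008]]
force: [-0.6, -0.3, -2.1]
opening: 0.318
```

```bash
python3 st.py
```

```text
t 6.6 p [543.66 106.57 136.92] psi -80.73 R0 [-0.0051 -0.0092 -0.9999] zz 0.0083 f [-0.61 -0.28 -2.13] m [-0.053  0.186  0.03 ] op 0.3183 j [-0.2 31.6 96.7 -0.7 52.  81. ]
```

Request:
send_rows(fingers=[0, 0, 0, 0], dp=[[1, -1, -10], [1.5, -1.8, -20.4], [1.5, -1.8, -20.4], [1.5, -1.8, -20.4]], turn=[[0.0092, -0.0051, 0.003], [0.0092, -0.0051, 0.003], [0.0092, -0.0051, 0.003], [0.0092, -0.0051, 0.003]])

```text
time_s: 6.93
position: [0.5442, 0.1037, 0.1157]
tcp_rot: [[-0.003, 0.987, 0.163], [-0.0, 0.163, -0.987], [-1.0, -0.003, -0.0]]
force: [0.3, -0.1, -1.6]
opening: 0.314
```

```bash
python3 st.py; python3 - <<'E'
from rig import bot
from h import *
for n,(a,b,d,e) in dict(scene=(340,140,470,240),top=(210,95,330,195)).items():
    c=bot.capture(n);np.savez(n+"1.npz",**c)
    cv2.imwrite(f"pics/b_{n}.png",cv2.resize(c["img"][b:e,a:d],None,fx=6,fy=6,interpolation=cv2.INTER_CUBIC))
E
python3 st.py
```

```text
t 6.93 p [544.17 103.7  115.66] psi -80.64 R0 [-2.8e-03 -2.0e-04 -1.0e+00] zz -0.0002 f [ 0.34 -0.07 -1.61] m [-0.012  0.191 -0.021] op 0.314 j [-0.8 33.4 97.8 -0.  49.  79.9]
t 7.03 p [545.21 104.13 116.54] psi -80.61 R0 [-2.e-04 -1.e-04 -1.e+00] zz 0.0001 f [ 0.76 -0.13 -1.67] m [-0.06   0.157 -0.011] op 0.3172 j [-0.7 33.4 97.7 -0.  49.  79.9]
```

View pics/b_scene.png

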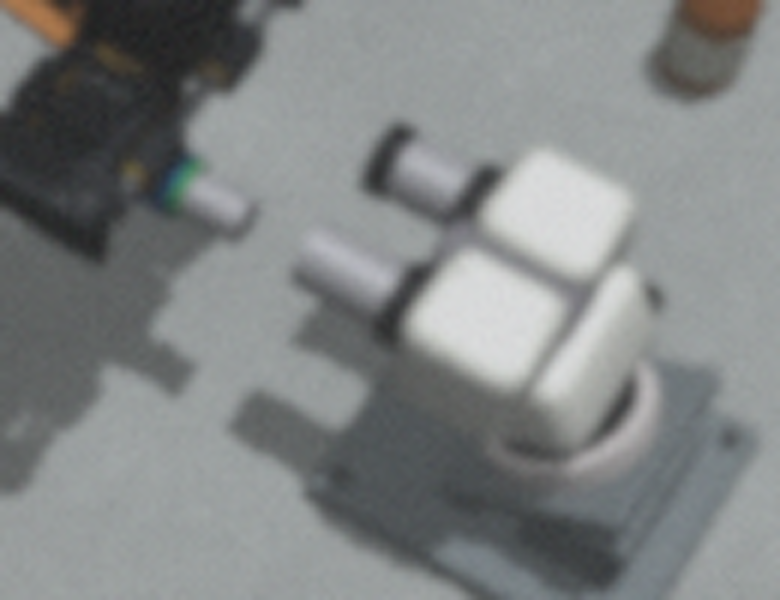

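View pics/b_top.png

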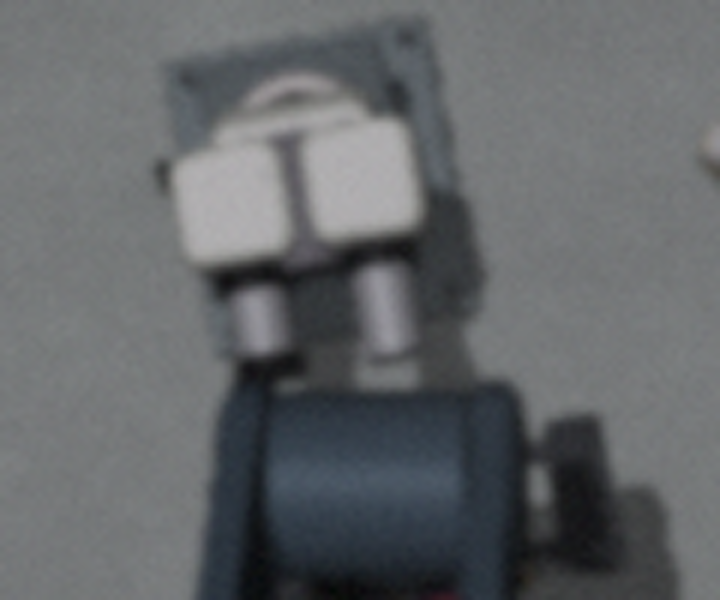

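```bash
cat > prof.py <<'E'
from h import *
from scipy.ndimage import map_coordinates
import sys
def prof(c,A,B,half=9):
    q=proj(c,np.array([A,B]));d=q[1]-q[0];L=np.linalg.norm(d);d/=L;n=np.array([-d[1],d[0]])
    t=np.linspace(.1,.9,40)*L;s=np.arange(-half,half+.01,.1)
    uv=q[0][None,None]+t[:,None,None]*d+s[None,:,None]*n
    g=cv2.GaussianBlur(c["img"].astype(float),(0,0),.6)
    o=[np.mean([map_coordinates(g[...,k],[uv[h,:,1],uv[h,:,0]],order=1) for k in range(3)],0) for h in range(40)]
    return s,np.array(o)
E
python3 - <<'E'
from prof import *
c=load("scene1")
yaw=np.radians(90-80.61);u=np.array([np.cos(yaw),np.sin(yaw),0])
mid=np.array([.5452,.1041,.1355])
ub=np.array([np.cos(.165),np.sin(.165),0]);bore=np.array([.6489,.122,.135])
for nm,A,B in(("plug",mid+u*.037,mid+u*.063),("tube",bore+ub*(0),bore+ub*.03),("tubeA",bore+ub*-.003,bore+ub*.01),("tubeB",bore+ub*.015,bore+ub*.03)):
    s,o=prof(c,A,B);p=o.mean(0);g=np.gradient(p,s)
    print(nm,"px/mm",np.linalg.norm(np.diff(proj(c,[A,A+np.array([0,0,.001])]),axis=0)).round(3))
    print(" ".join(f"{a:.0f}" for a in p[::5]))
    print("max+",s[g.argmax()].round(2),g.max().round(1),"max-",s[g.argmin()].round(2),g.min().round(1))
    print(proj(c,[A,B]).round(1).tolist())
E
```

```text
plug px/mm 0.2
160 159 158 158 157 157 156 155 154 153 152 153 154 157 160 163 165 164 161 155 147 138 129 119 110 104 99 98 100 103 107 110 113 115 117 119 120
max+ 5.8 7.1 max- 1.9 -19.2
[[372.8, 171.6], [380.9, 176.0]]
tube px/mm 0.198
156 156 155 155 154 153 153 154 156 160 165 170 175 178 180 179 175 169 163 155 148 140 132 124 116 108 101 95 92 91 93 96 99 102 103 103 103
max+ -3.6 10.9 max- 2.8 -16.4
[[394.3, 183.3], [403.9, 188.6]]
tubeA px/mm 0.198
156 156 155 155 154 153 154 155 157 161 166 171 176 180 181 179 175 170 163 155 147 139 132 124 116 108 102 99 98 102 108 116 122 126 127 127 126
max+ 6.2 14.7 max- 2.7 -16.0
[[393.3, 182.7], [397.4, 185.0]]
tubeB px/mm 0.198
158 157 156 155 153 152 151 152 154 158 162 168 173 176 178 177 173 167 161 153 146 138 130 123 115 107 99 93 89 88 89 91 94 96 98 99 100
max+ -3.8 10.7 max- 2.9 -16.2
[[399.0, 185.9], [403.9, 188.6]]
```

```bash
python3 - <<'E'
from h import *
from rig import bot
from scipy.optimize import least_squares
L=[bot.capture("scene") for _ in range(8)]
z=np.array([c["z_map"] for c in L]);z[z==0]=np.nan
d=dict(L[0]);d["img"]=np.mean([c["img"].astype(float) for c in L],0).round().astype(np.uint8);d["z_map"]=np.nan_to_num(np.nanmedian(z,0))
np.savez("scene1.npz",**d);P=pts(d).reshape(-1,3)
s=bot.read_state();R=s["tcp_rot"];u=-np.cross(R[:,0],R[:,2]);u=R[:,1]*np.sign(R[0,1]);mid=s["position"]-R[:,0]*.019
mid[2]=.1355
print(mid,u)
def fitc(P,o,u,lo,hi,r,w):
    v=np.array([-u[1],u[0],0]);
    q=np.zeros(2)
    for it in range(4):
        D=P-o;X=D@u;Y=D@v;Z=D[:,2]
        m=(X>lo)&(X<hi)&(np.hypot(Y-q[0],Z-q[1])<r+w)&(np.hypot(Y-q[0],Z-q[1])>r-w)&(Z>-.5*r)
        res=least_squares(lambda q:np.hypot(Y[m]-q[0],Z[m]-q[1])-r,q,loss="soft_l1",f_scale=.0015);q=res.x
    J=res.jac;cov=np.linalg.inv(J.T@J)*(res.fun**2).mean()
    return m.sum(),q.round(5),np.sqrt(np.diag(cov)).round(5)
print("plug",fitc(P,mid,u,.038,.062,.0115,.005))
print("plug2",fitc(P,mid,u,.041,.059,.0115,.004))
b=np.array([.6489,.122,.135])
for yw in(.155,.165,.175):
    ub=np.array([np.cos(yw),np.sin(yw),0])
    print("tube",yw,fitc(P,b,ub,0,.03,.016,.005),fitc(P,b,ub,0.0,.015,.016,.005),fitc(P,b,ub,.015,.03,.016,.005))
    b2=b+64e-3*np.array([-ub[1],ub[0],0])
    print("other",yw,fitc(P,b2,ub,.012,.03,.016,.005))
# z fixed variant of lateral
E
```

```text
[0.54526111 0.10486025 0.1355    ] [9.86422105e-01 1.64229138e-01 4.70535081e-04]
plug (np.int64(69), array([-0.00208, -0.00086]), array([0.00014, 0.00012]))
plug2 (np.int64(54), array([-0.00198, -0.00086]), array([0.00017, 0.00015]))
tube 0.155 (np.int64(130), array([-0.00059, -0.00072]), array([0.00013, 0.00011])) (np.int64(64), array([-0.00086, -0.00064]), array([0.00016, 0.00013])) (np.int64(66), array([-0.00031, -0.00081]), array([0.0002 , 0.00017]))
other 0.155 (np.int64(76), array([-0.00041, -0.00105]), array([0.00018, 0.00015]))
tube 0.165 (np.int64(129), array([-0.0007 , -0.00073]), array([0.00013, 0.00011])) (np.int64(63), array([-0.00088, -0.00064]), array([0.00016, 0.00013])) (np.int64(66), array([-0.00051, -0.00082]), array([0.0002 , 0.00017]))
other 0.165 (np.int64(77), array([-0.00062, -0.00103]), array([0.00018, 0.00016]))
tube 0.175 (np.int64(130), array([-0.00085, -0.00072]), array([0.00013, 0.00011])) (np.int64(63), array([-0.00096, -0.00064]), array([0.00016, 0.00014])) (np.int64(67), array([-0.00075, -0.0008 ]), array([0.0002 , 0.00017]))
other 0.175 (np.int64(77), array([-0.00094, -0.00099]), array([0.00018, 0.00016]))
```

```bash
python3 - <<'E'
from prof import *
c=load("scene1")
g=cv2.GaussianBlur(c["img"].astype(float),(0,0),.6).mean(2)
def along(A,u,xs,up):
    q=proj(c,np.array([A+u*x+np.array(up) for x in xs]));return map_coordinates(g,[q[:,1],q[:,0]],order=1)
yaw=.165;u=np.array([np.cos(yaw),np.sin(yaw),0]);v=np.array([-u[1],u[0],0])
mid=np.array([.54526,.10486,.1355])-.002*v-np.array([0,0,.0008])
b=np.array([.6489,.122,.135])-.0007*v-np.array([0,0,.0008])
xs=np.arange(-.03,.021,.001)
# highlight line ~ top-ish of the cylinder facing camera
for nm,A,r,x0 in(("plug",mid,.0115,.065),("tube",b,.016,0)):
    w=c["origin"]-A;w-=u*(w@u);w/=np.linalg.norm(w)
    for th in(-.5,0,.4):
        ww=w*np.cos(th)+np.cross(u,w)*np.sin(th)
        p=along(A+u*x0,u,xs,ww*r);gr=np.gradient(p)
        print(nm,th,[f"{x*1000:.0f}:{k:.0f}" for x,k in zip(xs,p)][::2],"edge",xs[np.abs(gr).argmax()])
E
```

```text
plug -0.5 ['-30:142', '-28:155', '-26:162', '-24:167', '-22:169', '-20:169', '-18:169', '-16:169', '-14:169', '-12:169', '-10:169', '-8:167', '-6:162', '-4:155', '-2:141', '0:130', '2:124', '4:130', '6:139', '8:148', '10:152', '12:154', '14:154', '16:154', '18:154', '20:154'] edge -0.002999999999999975
plug 0 ['-30:126', '-28:137', '-26:144', '-24:148', '-22:149', '-20:150', '-18:151', '-16:150', '-14:151', '-12:151', '-10:151', '-8:151', '-6:147', '-4:140', '-2:130', '0:120', '2:116', '4:123', '6:134', '8:145', '10:150', '12:152', '14:153', '16:153', '18:153', '20:153'] edge 0.006000000000000033
plug 0.4 ['-30:101', '-28:108', '-26:113', '-24:115', '-22:116', '-20:117', '-18:117', '-16:117', '-14:118', '-12:118', '-10:119', '-8:119', '-6:117', '-4:115', '-2:112', '0:110', '2:116', '4:127', '6:139', '8:147', '10:151', '12:152', '14:152', '16:152', '18:152', '20:153'] edge 0.005000000000000032
tube -0.5 ['-30:153', '-28:155', '-26:155', '-24:155', '-22:155', '-20:155', '-18:156', '-16:157', '-14:160', '-12:165', '-10:171', '-8:175', '-6:177', '-4:179', '-2:179', '0:179', '2:180', '4:179', '6:180', '8:180', '10:179', '12:179', '14:179', '16:178', '18:179', '20:179'] edge -0.011999999999999983
tube 0 ['-30:148', '-28:152', '-26:153', '-24:153', '-22:153', '-20:153', '-18:154', '-16:153', '-14:153', '-12:154', '-10:155', '-8:155', '-6:156', '-4:156', '-2:156', '0:156', '2:157', '4:157', '6:157', '8:157', '10:157', '12:157', '14:157', '16:157', '18:158', '20:158'] edge -0.03
tube 0.4 ['-30:150', '-28:152', '-26:152', '-24:152', '-22:152', '-20:152', '-18:153', '-16:152', '-14:149', '-12:144', '-10:137', '-8:131', '-6:125', '-4:122', '-2:121', '0:121', '2:121', '4:121', '6:121', '8:122', '10:122', '12:122', '14:122', '16:122', '18:122', '20:122'] edge -0.009999999999999981
```

```bash
python3 st.py
```

```text
t 7.43 p [545.27 104.86 116.75] psi -80.55 R0 [ 5.e-04 -0.e+00 -1.e+00] zz 0.0001 f [ 0.26 -0.04 -2.05] m [-0.095  0.139 -0.01 ] op 0.3203 j [-0.6 33.4 97.7 -0.  49.  79.9]
```

Request:
send_rows(fingers=[0, 0, 0, 0, 0, 0], dp=[[5, 1.6, -0.4], [12, 2.6, -0.4], [19, 3.7, -0.4], [23.6, 4.7, -0.4], [23.6, 4.7, -0.4], [23.6, 4.7, -0.4]], turn=[[0, 0, 0.005], [0, 0, 0.005], [0, 0, 0.005], [0, 0, 0.005], [0, 0, 0.005], [0, 0, 0.005]])

```text
time_s: 7.93
position: [0.5693, 0.1096, 0.1162]
tcp_rot: [[0.0, 0.986, 0.169], [-0.0, 0.169, -0.986], [-1.0, 0.0, 0.0]]
force: [-0.4, 0.5, -2.0]
opening: 0.316
```

```bash
cat > cap.py <<'E'
from h import *
from rig import bot
import sys
nm,N=sys.argv[1],int(sys.argv[2])
L=[bot.capture("scene") for _ in range(N)]
z=np.array([c["z_map"] for c in L]);z[z==0]=np.nan
d=dict(L[0]);d["img"]=np.mean([c["img"].astype(float) for c in L],0).round().astype(np.uint8);d["z_map"]=np.nan_to_num(np.nanmedian(z,0))
np.savez(nm+".npz",**d)
a,b,e,f=340,140,440,220
cv2.imwrite(f"pics/{nm}.png",cv2.resize(d["img"][b:f,a:e],None,fx=7,fy=7,interpolation=cv2.INTER_CUBIC))
E
python3 st.py; python3 cap.py c1 4; python3 st.py
```

```text
t 7.93 p [569.28 109.6  116.21] psi -80.25 R0 [ 5.e-04 -1.e-04 -1.e+00] zz 0.0001 f [-0.36  0.47 -1.97] m [-0.056  0.151 -0.036] op 0.3164 j [-0.1 34.9 94.1 -0.  51.  80.1]
t 8.13 p [568.35 109.55 116.2 ] psi -80.26 R0 [-4.e-04 -0.e+00 -1.e+00] zz -0.0 f [-0.78 -0.12 -1.45] m [-0.038  0.187 -0.016] op 0.3145 j [-0.1 34.8 94.2 -0.  51.  80.1]
```

View pics/c1.png

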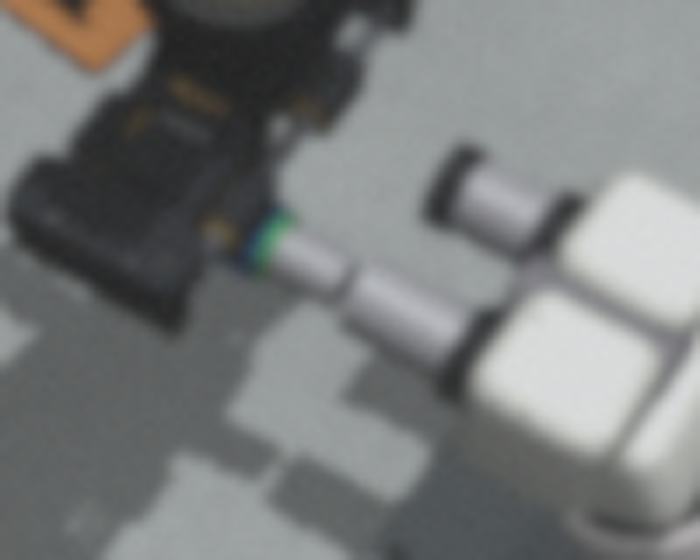

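The plug, at (310,265), is in line with the tube at (405,310), a few mm off the rim. I'll re-check the relative alignment with the depth fit.

```bash
cat > rel.py <<'E'
from h import *
from rig import bot
import sys
from scipy.optimize import least_squares
def fitc(P,o,u,lo,hi,r,w):
    v=np.array([-u[1],u[0],0]);q=np.zeros(2)
    for it in range(4):
        D=P-o;X=D@u;Y=D@v;Z=D[:,2];h=np.hypot(Y-q[0],Z-q[1])
        m=(X>lo)&(X<hi)&(h<r+w)&(h>r-w)&(Z>-.5*r)
        res=least_squares(lambda q:np.hypot(Y[m]-q[0],Z[m]-q[1])-r,q,loss="soft_l1",f_scale=.0015);q=res.x
    J=res.jac;cov=np.linalg.inv(J.T@J)*(res.fun**2).mean()
    return m.sum(),(q*1000).round(2),(np.sqrt(np.diag(cov))*1000).round(2)
if __name__=="__main__":
    P=pts(load(sys.argv[1])).reshape(-1,3);lo,hi=float(sys.argv[2]),float(sys.argv[3])
    s=bot.read_state();R=s["tcp_rot"];yw=.17;u=np.array([np.cos(yw),np.sin(yw),0]);mid=s["position"]-R[:,0]*.019
    sg=1 if len(sys.argv)<5 else -1
    print("plug",fitc(P,mid,u,lo,hi,.0115 if sg==1 else .01325,.005))
    for a,b in((.078,.108),(.078,.093),(.093,.108)):
        # measured along the tool line, tube
        pass
    o=np.array([.6635,.1258,mid[2]])
    print("tube",[fitc(P,o,u,a,b,.016,.005) for a,b in((-.018,.015),(-.018,-.001),(-.001,.015))])
    d=(mid-o);print("tool line lateral mm",(d@np.array([-u[1],u[0],0])*1000).round(2),"along",(d@u*1000).round(2))
E
python3 rel.py c1 .038 .061
```

```text
plug (np.int64(68), array([-1.77, -1.22]), array([0.27, 0.24]))
tube [(np.int64(143), array([-2.11, -0.86]), array([0.17, 0.15])), (np.int64(73), array([-2.05, -0.8 ]), array([0.22, 0.2 ])), (np.int64(70), array([-2.16, -0.93]), array([0.26, 0.23]))]
tool line lateral mm 0.08 along -96.52
```

```bash
cat > dp.py <<'E'
# usage: dp.py along lateral z psi  -> dp, turn ; line frame origin/yaw
from rig import bot
import numpy as np,sys
from scipy.spatial.transform import Rotation as Ro
s=bot.read_state();R=s["tcp_rot"];p=s["position"]*1000
yw=.17;u=np.array([np.cos(yw),np.sin(yw),0]);v=np.array([-u[1],u[0],0]);o=np.array([663.5,125.8,0])
d=p-o;al,la=d@u,d@v
f=s["force"]
print("t",round(s["time_s"],2),"along %.2f lat %.2f z %.2f"%(al,la,p[2]),"psi %.2f"%np.degrees(np.arctan2(R[1,2],R[0,2])),"F along %.2f lat %.2f z %.2f"%(f@u,f@v,f[2]),"m",s["moment"].round(3),"op",round(s["opening"],3),"tilt",(R[:2,0]).round(4))
if len(sys.argv)>4:
    A,L,Z,ps=map(float,sys.argv[1:5]);t=o+u*A+v*L;t[2]=Z
    ps=np.radians(ps);zc=np.array([np.cos(ps),np.sin(ps),0]);xc=np.array([0,0,-1.]);T=np.c_[xc,np.cross(zc,xc),zc]
    print("dp",(t-p).round(2).tolist(),"turn",Ro.from_matrix(T@R.T).as_rotvec().round(4).tolist())
E
python3 dp.py -92.5 0 116.4 -80.26
```

```text
t 8.13 along -96.53 lat 0.08 z 116.20 psi -80.26 F along -0.79 lat 0.01 z -1.45 m [-0.038  0.187 -0.016] op 0.315 tilt [-0.0004 -0.    ]
dp [3.98, 0.6, 0.2] turn [0.0, -0.0004, 0.0]
```

Request:
send_rows(fingers=[0, 0, 0, 0], dp=[[2, 0.3, 0.2], [4, 0.6, 0.2], [4, 0.6, 0.2], [4, 0.6, 0.2]], turn=[[0, 0, 0], [0, 0, 0], [0, 0, 0], [0, 0, 0]])

```text
time_s: 8.47
position: [0.5725, 0.1101, 0.1165]
tcp_rot: [[-0.0, 0.986, 0.169], [-0.0, 0.169, -0.986], [-1.0, -0.0, 0.0]]
force: [0.6, -0.3, -2.2]
opening: 0.322
```

```bash
python3 dp.py -91.5 0 116.4 -80.26
```

```text
t 8.47 along -92.29 lat -0.05 z 116.48 psi -80.26 F along 0.57 lat -0.43 z -2.25 m [-0.031  0.147  0.01 ] op 0.322 tilt [-0.0001 -0.0001]
dp [0.77, 0.18, -0.08] turn [0.0001, -0.0001, 0.0]
```

Request:
send_rows(fingers=[0, 0, 0], dp=[[0.4, 0.1, 0], [0.8, 0.2, 0], [0.8, 0.2, 0]], turn=[[0, 0, 0], [0, 0, 0], [0, 0, 0]])

```text
time_s: 8.72
position: [0.5735, 0.1104, 0.1165]
tcp_rot: [[0.0, 0.986, 0.169], [-0.0, 0.169, -0.986], [-1.0, 0.0, 0.0]]
force: [0.6, -0.2, -1.8]
opening: 0.321
```

```bash
python3 dp.py -90.8 0 116.4 -80.26
```

```text
t 8.72 along -91.33 lat 0.01 z 116.46 psi -80.26 F along 0.56 lat -0.28 z -1.77 m [-0.062  0.185  0.024] op 0.321 tilt [ 0. -0.]
dp [0.53, 0.08, -0.06] turn [0.0, 0.0, -0.0]
```

Request:
send_rows(fingers=[0, 0, 0], dp=[[0.4, 0.05, 0], [0.7, 0.1, 0], [0.7, 0.1, 0]], turn=[[0, 0, 0], [0, 0, 0], [0, 0, 0]])

```text
time_s: 8.97
position: [0.5742, 0.1105, 0.1165]
tcp_rot: [[0.0, 0.986, 0.169], [-0.0, 0.169, -0.986], [-1.0, 0.0, 0.0]]
force: [-0.9, -0.2, -1.9]
opening: 0.316
```

Request:
send_rows(fingers=[0, 0, 0], dp=[[0.4, 0.05, 0], [0.7, 0.1, 0], [0.7, 0.1, 0]], turn=[[0, 0, 0], [0, 0, 0], [0, 0, 0]])

```text
time_s: 9.22
position: [0.5751, 0.1106, 0.1165]
tcp_rot: [[0.0, 0.986, 0.169], [-0.0, 0.169, -0.986], [-1.0, 0.0, 0.0]]
force: [-0.1, -0.4, -2.3]
opening: 0.319
```

```bash
python3 dp.py -89.5 0 116.4 -80.26
```

```text
t 9.22 along -89.75 lat -0.06 z 116.51 psi -80.26 F along -0.20 lat -0.41 z -2.35 m [-0.     0.151 -0.008] op 0.319 tilt [ 0.0003 -0.0001]
dp [0.23, 0.1, -0.11] turn [0.0001, 0.0003, -0.0]
```

Still no contact, so I'll keep going in small steps.

Request:
send_rows(fingers=[0, 0, 0], dp=[[0.4, 0.1, 0], [0.8, 0.2, 0], [0.8, 0.2, 0]], turn=[[0, 0, 0], [0, 0, 0], [0, 0, 0]])

```text
time_s: 9.47
position: [0.576, 0.1108, 0.1165]
tcp_rot: [[0.001, 0.986, 0.169], [-0.0, 0.169, -0.986], [-1.0, 0.001, 0.0]]
force: [0.0, 0.4, -3.1]
opening: 0.318
```

Request:
send_rows(fingers=[0, 0, 0], dp=[[0.4, 0.07, 0], [0.8, 0.13, 0], [0.8, 0.13, 0]], turn=[[0, 0, 0], [0, 0, 0], [0, 0, 0]])

```text
time_s: 9.72
position: [0.577, 0.1109, 0.1165]
tcp_rot: [[0.001, 0.986, 0.169], [-0.0, 0.169, -0.986], [-1.0, 0.001, 0.0]]
force: [0.9, 0.4, -1.8]
opening: 0.315
```

```bash
python3 dp.py -87.5 0 116.4 -80.26
```

```text
t 9.72 along -87.81 lat -0.03 z 116.53 psi -80.26 F along 0.94 lat 0.21 z -1.82 m [-0.01   0.19   0.038] op 0.315 tilt [ 0.0007 -0.    ]
dp [0.3, 0.08, -0.13] turn [0.0, 0.0007, -0.0]
```

Request:
send_rows(fingers=[0, 0, 0], dp=[[0.5, 0.1, 0], [1, 0.2, 0], [1, 0.2, 0]], turn=[[0, -0.0005, 0], [0, -0.0005, 0], [0, -0.0005, 0]])

```text
time_s: 9.97
position: [0.5781, 0.1111, 0.1166]
tcp_rot: [[0.001, 0.986, 0.169], [-0.0, 0.169, -0.986], [-1.0, 0.001, 0.0]]
force: [0.1, -0.4, -2.5]
opening: 0.324
```

Request:
send_rows(fingers=[0, 0, 0], dp=[[0.5, 0.1, 0], [1, 0.2, 0], [1, 0.2, 0]], turn=[[0, 0, 0], [0, 0, 0], [0, 0, 0]])

```text
time_s: 10.22
position: [0.5793, 0.1113, 0.1166]
tcp_rot: [[0.002, 0.986, 0.169], [-0.0, 0.169, -0.986], [-1.0, 0.002, 0.0]]
force: [-0.5, -0.9, -2.4]
opening: 0.318
```

Request:
send_rows(fingers=[0, 0, 0], dp=[[0.5, 0.1, 0], [1, 0.2, 0], [1, 0.2, 0]], turn=[[0, 0, 0], [0, 0, 0], [0, 0, 0]])

```text
time_s: 10.47
position: [0.5805, 0.1115, 0.1166]
tcp_rot: [[0.002, 0.986, 0.169], [-0.0, 0.169, -0.986], [-1.0, 0.002, 0.0]]
force: [-0.9, 0.4, -1.6]
opening: 0.317
```

```bash
python3 dp.py -83.5 0 116.4 -80.26; python3 cap.py c2 2
```

```text
t 10.47 along -84.21 lat -0.04 z 116.63 psi -80.26 F along -0.82 lat 0.55 z -1.58 m [-0.003  0.135  0.021] op 0.317 tilt [ 0.002 -0.   ]
dp [0.69, 0.16, -0.23] turn [0.0, 0.002, 0.0]cap.py:7: RuntimeWarning: All-NaN slice encountered
  d=dict(L[0]);d["img"]=np.mean([c["img"].astype(float) for c in L],0).round().astype(np.uint8);d["z_map"]=np.nan_to_num(np.nanmedian(z,0))
```

View pics/c2.png

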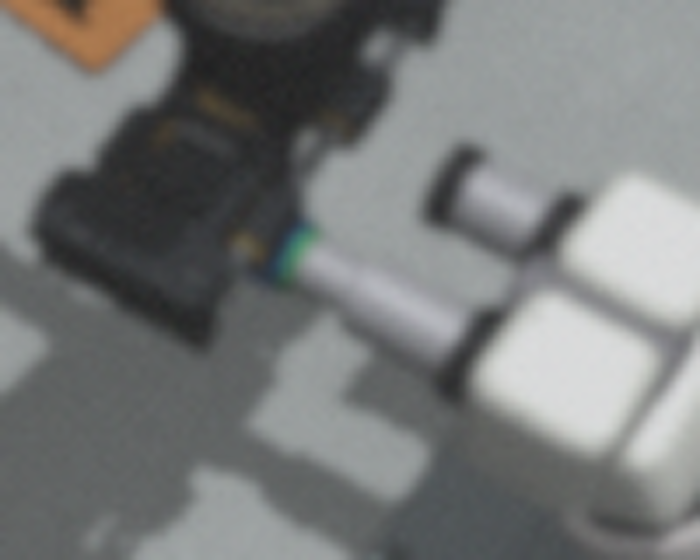

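```bash
python3 dp.py -82 0 116.4 -80.26
```

```text
t 10.57 along -84.40 lat -0.01 z 116.56 psi -80.26 F along -0.59 lat -1.09 z -2.45 m [0.007 0.163 0.015] op 0.317 tilt [ 0.0017 -0.    ]
dp [2.36, 0.42, -0.16] turn [0.0, 0.0017, -0.0]
```

Request:
send_rows(fingers=[0, 0, 0, 0], dp=[[0.8, 0.15, -0.1], [1.6, 0.3, -0.1], [2.4, 0.4, -0.1], [2.4, 0.4, -0.1]], turn=[[0, 0.0017, 0], [0, 0.0017, 0], [0, 0.0017, 0], [0, 0.0017, 0]])

```text
time_s: 10.9
position: [0.5831, 0.1119, 0.1165]
tcp_rot: [[0.0, 0.986, 0.169], [0.0, 0.169, -0.986], [-1.0, 0.0, 0.0]]
force: [0.7, -0.4, -1.8]
opening: 0.317
```

```bash
python3 dp.py -79 0 116.4 -80.26
```

```text
t 10.9 along -81.63 lat -0.06 z 116.51 psi -80.26 F along 0.66 lat -0.54 z -1.83 m [-0.057  0.125  0.026] op 0.317 tilt [0.0004 0.    ]
dp [2.59, 0.5, -0.11] turn [-0.0, 0.0004, 0.0001]
```

Request:
send_rows(fingers=[0, 0, 0, 0], dp=[[0.9, 0.16, -0.1], [1.8, 0.32, -0.1], [2.6, 0.5, -0.1], [2.6, 0.5, -0.1]], turn=[[0, 0.0004, 0], [0, 0.0004, 0], [0, 0.0004, 0], [0, 0.0004, 0]])

```text
time_s: 11.23
position: [0.586, 0.1124, 0.1164]
tcp_rot: [[0.0, 0.986, 0.169], [-0.0, 0.169, -0.986], [-1.0, 0.0, 0.0]]
force: [0.4, -0.5, -2.6]
opening: 0.317
```

```bash
python3 dp.py -75 0 116.4 -80.26
```

```text
t 11.23 along -78.68 lat -0.06 z 116.44 psi -80.26 F along 0.32 lat -0.52 z -2.57 m [-0.042  0.152  0.036] op 0.317 tilt [ 0.0004 -0.    ]
dp [3.62, 0.68, -0.04] turn [0.0, 0.0004, 0.0001]
```

Request:
send_rows(fingers=[0, 0, 0, 0, 0], dp=[[0.9, 0.2, 0], [1.8, 0.35, 0], [2.7, 0.5, 0], [3.6, 0.7, 0], [3.6, 0.7, 0]], turn=[[0, 0.0004, 0], [0, 0.0004, 0], [0, 0.0004, 0], [0, 0.0004, 0], [0, 0.0004, 0]])

```text
time_s: 11.65
position: [0.5899, 0.1131, 0.1165]
tcp_rot: [[0.0, 0.986, 0.169], [-0.0, 0.169, -0.986], [-1.0, 0.0, 0.0]]
force: [-0.1, -0.1, -1.5]
opening: 0.319
```

```bash
python3 dp.py -71 0 116.4 -80.26
```

```text
t 11.65 along -74.73 lat -0.02 z 116.45 psi -80.26 F along -0.13 lat -0.05 z -1.45 m [-0.035  0.204 -0.001] op 0.319 tilt [ 0.0004 -0.    ]
dp [3.67, 0.65, -0.05] turn [0.0, 0.0004, 0.0]
```

Request:
send_rows(fingers=[0, 0, 0, 0, 0], dp=[[0.9, 0.16, 0], [1.8, 0.32, 0], [2.7, 0.48, 0], [3.6, 0.64, 0], [3.6, 0.64, 0]], turn=[[0, 0.0004, 0], [0, 0.0004, 0], [0, 0.0004, 0], [0, 0.0004, 0], [0, 0.0004, 0]])

```text
time_s: 12.07
position: [0.5938, 0.1138, 0.1165]
tcp_rot: [[0.0, 0.986, 0.169], [0.0, 0.169, -0.986], [-1.0, 0.0, 0.0]]
force: [0.3, 0.6, -2.4]
opening: 0.317
```

```bash
python3 dp.py -67.5 0 116.4 -80.26; python3 cap.py c3 2 2>/dev/null
```

```text
t 12.07 along -70.76 lat -0.00 z 116.49 psi -80.26 F along 0.41 lat 0.56 z -2.38 m [-0.004  0.16  -0.003] op 0.317 tilt [0.0004 0.    ]
dp [3.21, 0.55, -0.09] turn [-0.0, 0.0004, 0.0]
```

View pics/c3.png

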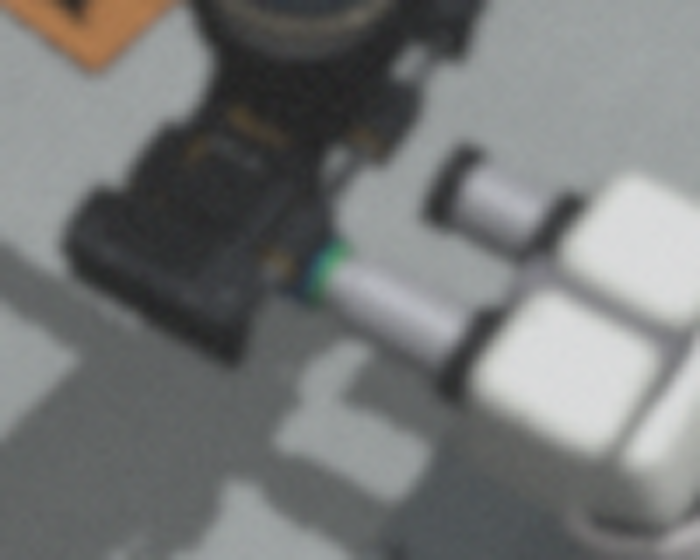

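The plug is nearly home: the green collar at (330,270) is only a few mm from the rim. I'll take small steps from here.

Request:
send_rows(fingers=[0, 0, 0], dp=[[0.5, 0.1, 0], [1, 0.17, 0], [1, 0.17, 0]], turn=[[0, 0, 0], [0, 0, 0], [0, 0, 0]])

```text
time_s: 12.42
position: [0.5946, 0.114, 0.1165]
tcp_rot: [[0.0, 0.986, 0.169], [0.0, 0.169, -0.986], [-1.0, 0.0, 0.0]]
force: [0.7, -0.4, -1.7]
opening: 0.317
```

```bash
python3 dp.py -68.5 0 116.4 -80.26
```

```text
t 12.42 along -69.87 lat 0.01 z 116.48 psi -80.26 F along 0.64 lat -0.56 z -1.69 m [-0.025  0.172 -0.015] op 0.317 tilt [0.0002 0.    ]
dp [1.35, 0.22, -0.08] turn [-0.0, 0.0002, 0.0]
```

Request:
send_rows(fingers=[0, 0, 0], dp=[[0.5, 0.1, 0], [0.9, 0.15, 0], [0.9, 0.15, 0]], turn=[[0, 0, 0], [0, 0, 0], [0, 0, 0]])

```text
time_s: 12.67
position: [0.5956, 0.1142, 0.1165]
tcp_rot: [[0.0, 0.986, 0.169], [0.0, 0.169, -0.986], [-1.0, 0.0, 0.0]]
force: [-0.2, -0.2, -2.0]
opening: 0.319
```

Request:
send_rows(fingers=[0, 0, 0], dp=[[0.4, 0.07, 0], [0.7, 0.12, 0], [0.7, 0.12, 0]], turn=[[0, 0, 0], [0, 0, 0], [0, 0, 0]])

```text
time_s: 12.92
position: [0.5965, 0.1143, 0.1165]
tcp_rot: [[0.001, 0.986, 0.169], [0.0, 0.169, -0.986], [-1.0, 0.001, 0.0]]
force: [0.1, 0.3, -2.4]
opening: 0.316
```

```bash
python3 dp.py -67.5 0 116.4 -80.26
```

```text
t 12.92 along -68.01 lat -0.02 z 116.50 psi -80.26 F along 0.14 lat 0.28 z -2.35 m [-0.027  0.148 -0.014] op 0.316 tilt [0.0005 0.    ]
dp [0.5, 0.11, -0.1] turn [-0.0, 0.0005, -0.0]
```

Request:
send_rows(fingers=[0, 0, 0], dp=[[0.4, 0.08, 0], [0.7, 0.13, 0], [0.7, 0.13, 0]], turn=[[0, 0.0005, 0], [0, 0.0005, 0], [0, 0.0005, 0]])

```text
time_s: 13.17
position: [0.5973, 0.1144, 0.1165]
tcp_rot: [[0.0, 0.986, 0.169], [0.0, 0.169, -0.986], [-1.0, 0.0, -0.0]]
force: [0.4, -0.4, -2.0]
opening: 0.321
```

Request:
send_rows(fingers=[0, 0, 0], dp=[[0.4, 0.07, 0], [0.7, 0.12, 0], [0.7, 0.12, 0]], turn=[[0, 0, 0], [0, 0, 0], [0, 0, 0]])

```text
time_s: 13.42
position: [0.5981, 0.1145, 0.1165]
tcp_rot: [[0.0, 0.986, 0.169], [0.0, 0.169, -0.986], [-1.0, 0.0, 0.0]]
force: [-0.1, 0.4, -2.4]
opening: 0.318
```

```bash
python3 dp.py -66 0 116.4 -80.26
```

```text
t 13.42 along -66.38 lat -0.03 z 116.52 psi -80.26 F along -0.04 lat 0.40 z -2.42 m [-0.02   0.129  0.02 ] op 0.318 tilt [0.0003 0.    ]
dp [0.37, 0.09, -0.12] turn [-0.0, 0.0003, 0.0]
```

Request:
send_rows(fingers=[0, 0, 0], dp=[[0.4, 0.1, -0.1], [0.7, 0.15, -0.1], [0.7, 0.15, -0.1]], turn=[[0, 0.0003, 0], [0, 0.0003, 0], [0, 0.0003, 0]])

```text
time_s: 13.67
position: [0.5989, 0.1147, 0.1164]
tcp_rot: [[0.0, 0.986, 0.169], [0.0, 0.169, -0.986], [-1.0, 0.0, 0.0]]
force: [-0.2, 0.5, -1.6]
opening: 0.321
```

Request:
send_rows(fingers=[0, 0, 0], dp=[[0.4, 0.07, 0], [0.7, 0.12, 0], [0.7, 0.12, 0]], turn=[[0, 0, 0], [0, 0, 0], [0, 0, 0]])

```text
time_s: 13.92
position: [0.5997, 0.1148, 0.1164]
tcp_rot: [[0.0, 0.986, 0.169], [0.0, 0.169, -0.986], [-1.0, 0.0, -0.0]]
force: [-0.4, 0.1, -2.3]
opening: 0.317
```

```bash
python3 dp.py -64.5 0 116.4 -80.26; python3 cap.py c4 2 2>/dev/null
```

```text
t 13.92 along -64.73 lat -0.01 z 116.40 psi -80.26 F along -0.36 lat 0.21 z -2.32 m [-0.071  0.133  0.032] op 0.317 tilt [0.0002 0.0001]
dp [0.23, 0.05, 0.0] turn [-0.0001, 0.0002, 0.0]
```

View pics/c4.png

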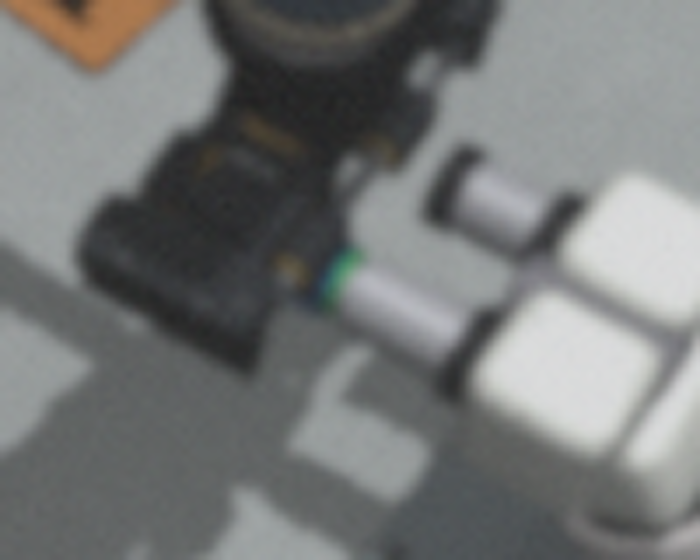

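Request:
send_rows(fingers=[0, 0, 0], dp=[[0.4, 0.07, 0], [0.7, 0.12, 0], [0.7, 0.12, 0]], turn=[[0, 0, 0], [0, 0, 0], [0, 0, 0]])

```text
time_s: 14.27
position: [0.6004, 0.1149, 0.1164]
tcp_rot: [[0.0, 0.986, 0.169], [0.0, 0.169, -0.986], [-1.0, 0.0, -0.0]]
force: [-0.1, -0.3, -1.4]
opening: 0.317
```

Request:
send_rows(fingers=[0, 0, 0], dp=[[0.4, 0.07, 0], [0.7, 0.12, 0], [0.7, 0.12, 0]], turn=[[0, 0, 0], [0, 0, 0], [0, 0, 0]])

```text
time_s: 14.52
position: [0.6012, 0.1151, 0.1165]
tcp_rot: [[0.0, 0.986, 0.169], [0.0, 0.169, -0.986], [-1.0, 0.0, 0.0]]
force: [0.4, -0.1, -1.8]
opening: 0.321
```

```bash
python3 dp.py -63 0 116.4 -80.26
```

```text
t 14.52 along -63.17 lat -0.03 z 116.46 psi -80.26 F along 0.42 lat -0.19 z -1.76 m [-0.065  0.125  0.019] op 0.321 tilt [0.0005 0.0001]
dp [0.16, 0.06, -0.06] turn [-0.0001, 0.0005, 0.0]
```

Request:
send_rows(fingers=[0, 0, 0], dp=[[0.4, 0.09, 0], [0.7, 0.14, 0], [0.7, 0.14, 0]], turn=[[0, 0.0004, 0], [0, 0.0004, 0], [0, 0.0004, 0]])

```text
time_s: 14.77
position: [0.6021, 0.1152, 0.1165]
tcp_rot: [[0.0, 0.986, 0.169], [0.0, 0.169, -0.986], [-1.0, 0.0, -0.0]]
force: [0.5, -0.5, -2.3]
opening: 0.317
```

Request:
send_rows(fingers=[0, 0, 0], dp=[[0.4, 0.07, 0], [0.6, 0.1, 0], [0.6, 0.1, 0]], turn=[[0, 0, 0], [0, 0, 0], [0, 0, 0]])

```text
time_s: 15.02
position: [0.6028, 0.1153, 0.1165]
tcp_rot: [[0.0, 0.986, 0.169], [0.0, 0.169, -0.986], [-1.0, 0.0, -0.0]]
force: [0.1, 0.3, -1.6]
opening: 0.316
```

```bash
python3 dp.py -61.5 0 116.4 -80.26
```

```text
t 15.02 along -61.64 lat -0.05 z 116.47 psi -80.26 F along 0.09 lat 0.24 z -1.62 m [-0.061  0.092 -0.032] op 0.316 tilt [0.0003 0.0001]
dp [0.13, 0.07, -0.07] turn [-0.0001, 0.0003, 0.0001]
```

Request:
send_rows(fingers=[0, 0, 0], dp=[[0.4, 0.1, 0], [0.6, 0.15, 0], [0.6, 0.15, 0]], turn=[[0, 0.0003, 0], [0, 0.0003, 0], [0, 0.0003, 0]])

```text
time_s: 15.27
position: [0.6034, 0.1155, 0.1165]
tcp_rot: [[0.0, 0.986, 0.169], [0.0, 0.169, -0.986], [-1.0, 0.0, -0.0]]
force: [-1.1, 0.1, -1.7]
opening: 0.32
```

Request:
send_rows(fingers=[0, 0, 0], dp=[[0.4, 0.07, 0], [0.6, 0.1, 0], [0.6, 0.1, 0]], turn=[[0, 0, 0], [0, 0, 0], [0, 0, 0]])

```text
time_s: 15.52
position: [0.6041, 0.1156, 0.1165]
tcp_rot: [[0.0, 0.986, 0.169], [0.0, 0.169, -0.986], [-1.0, 0.0, 0.0]]
force: [-0.7, -0.5, -1.8]
opening: 0.317
```

```bash
python3 dp.py -60 0 116.4 -80.26
```

```text
t 15.52 along -60.25 lat -0.04 z 116.49 psi -80.26 F along -0.74 lat -0.36 z -1.84 m [-0.109  0.126 -0.055] op 0.317 tilt [0.0003 0.    ]
dp [0.24, 0.08, -0.09] turn [-0.0, 0.0003, 0.0]
```

Request:
send_rows(fingers=[0, 0, 0], dp=[[0.3, 0.1, 0], [0.5, 0.12, 0], [0.5, 0.12, 0]], turn=[[0, 0.0003, 0], [0, 0.0003, 0], [0, 0.0003, 0]])

```text
time_s: 15.77
position: [0.6044, 0.1156, 0.1164]
tcp_rot: [[-0.001, 0.986, 0.169], [-0.0, 0.169, -0.986], [-1.0, -0.001, -0.0]]
force: [-1.8, -1.0, -1.1]
opening: 0.312
```

Request:
send_rows(fingers=[0, 0, 0], dp=[[0.3, 0.06, 0], [0.5, 0.09, 0], [0.5, 0.09, 0]], turn=[[0, 0, 0], [0, 0, 0], [0, 0, 0]])

```text
time_s: 16.02
position: [0.6043, 0.1157, 0.1164]
tcp_rot: [[-0.002, 0.986, 0.169], [-0.0, 0.169, -0.986], [-1.0, -0.002, -0.0]]
force: [-1.5, -1.0, -0.5]
opening: 0.315
```

```bash
python3 dp.py -59 0 116.4 -80.26; python3 cap.py c5 2 2>/dev/null
```

```text
t 16.02 along -60.04 lat 0.01 z 116.39 psi -80.25 F along -1.65 lat -0.70 z -0.47 m [-0.188  0.436  0.072] op 0.315 tilt [-0.0019 -0.0002]
dp [1.03, 0.16, 0.01] turn [0.0002, -0.0019, -0.0001]
```

View pics/c5.png

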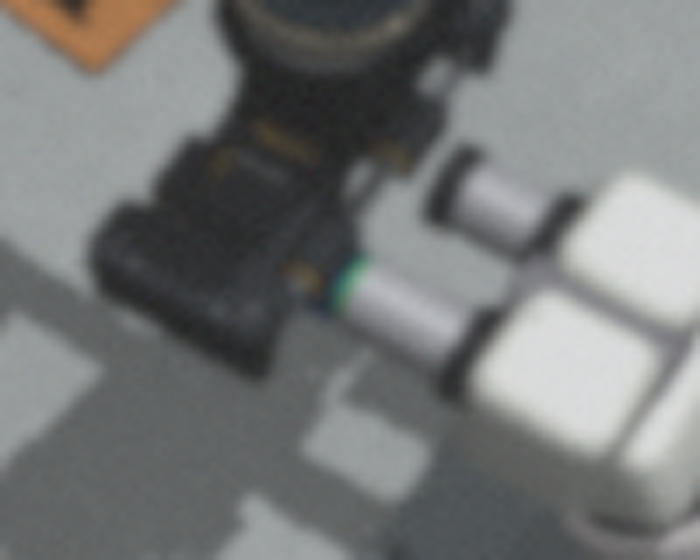

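Request:
send_rows(fingers=[0, 0, 0], dp=[[0.5, 0.08, 0], [0.8, 0.13, 0], [0.8, 0.13, 0]], turn=[[0, -0.001, 0], [0, -0.001, 0], [0, -0.001, 0]])

```text
time_s: 16.37
position: [0.6044, 0.1157, 0.1163]
tcp_rot: [[-0.003, 0.986, 0.169], [-0.001, 0.169, -0.986], [-1.0, -0.003, 0.0]]
force: [-4.1, -1.4, 1.0]
opening: 0.317
```

```bash
python3 dp.py -59 0 116.4 -80.26
```

```text
t 16.37 along -60.00 lat 0.00 z 116.31 psi -80.25 F along -4.27 lat -0.66 z 0.98 m [-0.227  0.726  0.015] op 0.317 tilt [-0.0026 -0.0005]
dp [0.99, 0.17, 0.09] turn [0.0005, -0.0026, -0.0003]
```

Request:
send_rows(fingers=[0, 0, 0, 0, 0, 0], dp=[[0.8, 0.13, 0.1], [1.2, 0.2, 0.1], [1.3, 0.22, 0.1], [1.3, 0.22, 0.1], [1.3, 0.22, 0.1], [1.3, 0.22, 0.1]], turn=[[0, -0.002, 0], [0, -0.002, 0], [0, -0.002, 0], [0, -0.002, 0], [0, -0.002, 0], [0, -0.002, 0]])

```text
time_s: 16.87
position: [0.6044, 0.1156, 0.1162]
tcp_rot: [[-0.003, 0.986, 0.17], [-0.001, 0.17, -0.986], [-1.0, -0.004, 0.0]]
force: [-5.3, -1.5, 1.9]
opening: 0.318
```

```bash
python3 dp.py -59 0 116.4 -80.26
```

```text
t 16.87 along -59.99 lat -0.01 z 116.24 psi -80.23 F along -5.46 lat -0.57 z 1.88 m [-0.282  0.877  0.025] op 0.318 tilt [-0.0035 -0.001 ]
dp [0.98, 0.18, 0.16] turn [0.001, -0.0035, -0.0005]
```

Request:
send_rows(fingers=[0, 0, 0, 0, 0, 0, 0, 0], dp=[[1.2, 0.2, 0.3], [1.7, 0.29, 0.3], [1.9, 0.32, 0.3], [1.9, 0.32, 0.3], [1.9, 0.32, 0.3], [1.9, 0.32, 0.3], [1.9, 0.32, 0.3], [1.9, 0.32, 0.3]], turn=[[0, -0.0035, 0], [0, -0.0035, 0], [0, -0.0035, 0], [0, -0.0035, 0], [0, -0.0035, 0], [0, -0.0035, 0], [0, -0.0035, 0], [0, -0.0035, 0]])

```text
time_s: 17.53
position: [0.6044, 0.1157, 0.1163]
tcp_rot: [[-0.004, 0.985, 0.17], [-0.002, 0.17, -0.985], [-1.0, -0.004, 0.001]]
force: [-6.0, -3.3, 0.6]
opening: 0.317
```

```bash
python3 dp.py -59 0 116.4 -80.26
```

```text
t 17.53 along -59.97 lat 0.00 z 116.27 psi -80.21 F along -6.49 lat -2.19 z 0.56 m [-0.412  1.034  0.059] op 0.317 tilt [-0.0041 -0.0017]
dp [0.95, 0.16, 0.13] turn [0.0017, -0.0041, -0.0008]
```

Request:
send_rows(fingers=[0, 0, 0, 0, 0, 0, 0, 0], dp=[[1.9, 0.2, 0.3], [2.3, 0.2, 0.3], [2.4, 0.2, 0.3], [2.4, 0.2, 0.3], [2.4, 0.2, 0.3], [2.4, 0.2, 0.3], [2.4, 0.2, 0.3], [2.4, 0.2, 0.3]], turn=[[0.0017, -0.004, 0], [0.0017, -0.004, 0], [0.0017, -0.004, 0], [0.0017, -0.004, 0], [0.0017, -0.004, 0], [0.0017, -0.004, 0], [0.0017, -0.004, 0], [0.0017, -0.004, 0]])

```text
time_s: 18.2
position: [0.6044, 0.1156, 0.1162]
tcp_rot: [[-0.005, 0.985, 0.17], [-0.001, 0.17, -0.985], [-1.0, -0.005, -0.0]]
force: [-7.4, -2.6, 1.6]
opening: 0.318
```

```bash
python3 dp.py -59.97 0 116.4 -80.26
```

```text
t 18.2 along -59.98 lat -0.03 z 116.25 psi -80.19 F along -7.73 lat -1.27 z 1.62 m [-0.341  1.186  0.056] op 0.318 tilt [-0.0054 -0.0006]
dp [0.01, 0.03, 0.15] turn [0.0006, -0.0054, -0.0011]
```

Request:
send_rows(fingers=[0, 0, 0, 0, 0], dp=[[-0.5, -0.05, 0.1], [-2, -0.3, 0.1], [-4, -0.65, 0.1], [-4, -0.65, 0.1], [-4, -0.65, 0.1]], turn=[[0, -0.004, 0], [0.0006, -0.005, -0.001], [0.0006, -0.005, -0.001], [0.0006, -0.005, -0.001], [0.0006, -0.005, -0.001]])

```text
time_s: 18.62
position: [0.601, 0.1151, 0.1165]
tcp_rot: [[0.001, 0.986, 0.169], [0.0, 0.169, -0.986], [-1.0, 0.001, -0.0]]
force: [-0.4, -0.1, -2.4]
opening: 0.316
```

```bash
python3 dp.py -92 0 116.4 -80.26
```

```text
t 18.62 along -63.40 lat -0.01 z 116.45 psi -80.26 F along -0.40 lat -0.08 z -2.44 m [-0.069  0.132 -0.006] op 0.316 tilt [0.001  0.0002]
dp [-28.19, -4.83, -0.05] turn [-0.0002, 0.001, -0.0]
```

Request:
send_rows(fingers=[0, 0, 0, 0, 0, 0, 0, 0, 0, 0], dp=[[-2, -0.35, 0], [-6, -1.03, 0], [-10, -1.7, 0], [-14, -2.4, 0], [-19, -3.25, 0], [-24, -4.1, 0], [-29, -5, 0], [-34, -5.85, 0], [-44, -7.55, 0], [-54, -9.3, 0]], turn=[[0, 0.001, 0], [0, 0.001, 0], [0, 0.001, 0], [0, 0.001, 0], [0, 0.001, 0], [0, 0.001, 0], [0, 0.001, 0], [0, 0.001, 0], [0, 0.001, 0], [0, 0.001, 0]])

```text
time_s: 19.45
position: [0.5466, 0.1057, 0.1165]
tcp_rot: [[0.0, 0.986, 0.169], [0.0, 0.169, -0.986], [-1.0, 0.0, -0.0]]
force: [0.0, 0.1, -1.8]
opening: 0.318
```

```bash
python3 dp.py -135 0 116.4 -80.26
```

```text
t 19.45 along -118.59 lat -0.06 z 116.54 psi -80.26 F along 0.03 lat 0.12 z -1.78 m [-0.045  0.176  0.027] op 0.318 tilt [0.0004 0.0002]
dp [-16.18, -2.71, -0.14] turn [-0.0002, 0.0004, -0.0001]
```

Request:
send_rows(fingers=[0, 0, 0, 0, 0, 0, 0, 0, 0, 0], dp=[[0, 0, 0], [0, 0, 0], [0, 0, 0], [0, 0, 0], [0, 0, 0], [0, 0, 0], [0, 0, 0], [0, 0, 0], [0, 0, 0], [0, 0, 0]], turn=[[0, 0, 0.1], [0, 0, 0.22], [0, 0, 0.34], [0, 0, 0.46], [0, 0, 0.58], [0, 0, 0.7], [0, 0, 0.82], [0, 0, 0.94], [0, 0, 1.06], [0, 0, 1.18]])

```text
time_s: 20.28
position: [0.5463, 0.1056, 0.1166]
tcp_rot: [[0.0, 0.213, 0.977], [0.001, 0.977, -0.213], [-1.0, 0.001, -0.0]]
force: [-0.1, 1.1, -1.7]
opening: 0.317
```

Request:
send_rows(fingers=[0, 0, 0, 0, 0, 0, 0, 0, 0, 0], dp=[[0, 0, 0], [0, 0, 0], [0, 0, 0], [0, 0, 0], [0, 0, 0], [0, 0, 0], [0, 0, 0], [0, 0, 0], [0, 0, 0], [0, 0, 0]], turn=[[0, 0, 0.12], [0, 0, 0.24], [0, 0, 0.36], [0, 0, 0.48], [0, 0, 0.6], [0, 0, 0.72], [0, 0, 0.84], [0, 0, 0.96], [0, 0, 1.08], [0, 0, 1.2]])

```text
time_s: 21.12
position: [0.5461, 0.1056, 0.1167]
tcp_rot: [[-0.0, -0.837, 0.548], [0.0, 0.548, 0.837], [-1.0, 0.0, 0.0]]
force: [0.6, 0.5, -2.3]
opening: 0.321
```

```bash
python3 dp.py -105 0 116.4 99.74
```

```text
t 21.12 along -119.17 lat -0.08 z 116.75 psi 56.79 F along 0.68 lat 0.43 z -2.27 m [-0.011 -0.033  0.024] op 0.321 tilt [-0.0003  0.0003]
dp [13.95, 2.47, -0.35] turn [-0.0001, -0.0004, 0.7496]
```

Request:
send_rows(fingers=[0, 0, 0, 0, 0, 0, 0, 0, 0, 0], dp=[[0, 0, 0], [0, 0, 0], [2, 0.4, -0.1], [5, 0.9, -0.2], [8, 1.4, -0.3], [11, 1.9, -0.35], [14, 2.5, -0.35], [14, 2.5, -0.35], [14, 2.5, -0.35], [14, 2.5, -0.35]], turn=[[0, 0, 0.12], [0, 0, 0.24], [0, 0, 0.36], [0, 0, 0.48], [0, 0, 0.6], [0, 0, 0.7], [0, 0, 0.75], [0, 0, 0.75], [0, 0, 0.75], [0, 0, 0.75]])

```text
time_s: 21.95
position: [0.5596, 0.108, 0.1164]
tcp_rot: [[-0.001, -0.986, -0.168], [-0.0, -0.168, 0.986], [-1.0, 0.001, 0.0]]
force: [-0.6, -0.2, -1.4]
opening: 0.319
```

```bash
python3 dp.py -82 0 116.4 99.74;  python3 cap.py d1 5 2>/dev/null; python3 dp.py -82 0 116.4 99.74; python3 rel.py d1 .036 .047 x; python3 st.py
```

```text
t 21.95 along -105.41 lat 0.06 z 116.37 psi 99.69 F along -0.63 lat -0.06 z -1.35 m [ 0.055  0.027 -0.008] op 0.319 tilt [-0.0009 -0.    ]
dp [23.08, 3.9, 0.03] turn [0.0, -0.0009, 0.0009]
t 22.2 along -105.15 lat 0.04 z 116.38 psi 99.74 F along -0.55 lat 0.10 z -2.24 m [ 0.07   0.013 -0.016] op 0.316 tilt [-0.0006 -0.    ]
dp [22.82, 3.87, 0.02] turn [0.0, -0.0006, 0.0]
plug (np.int64(39), array([-1.28, -0.81]), array([0.31, 0.3 ]))
tube [(np.int64(144), array([-2.07, -1.05]), array([0.17, 0.15])), (np.int64(73), array([-2.17, -0.87]), array([0.21, 0.19])), (np.int64(71), array([-1.97, -1.24]), array([0.25, 0.22]))]
tool line lateral mm 0.04 along -105.14
t 22.2 p [559.86 108.05 116.38] psi 99.74 R0 [-6.e-04 -0.e+00 -1.e+00] zz 0.0001 f [-0.55  0.01 -2.24] m [ 0.07   0.013 -0.016] op 0.3155 j [  -0.3   34.3   95.5   -0.    50.3 -100. ]
```

View pics/d1.png

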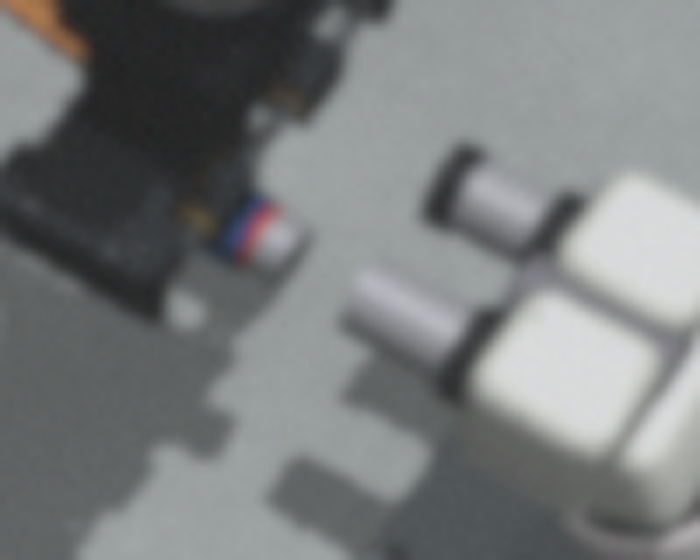

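The red no-go end now faces the tube and sits on the same line that the go end proved. I'll approach to within about 4 mm.

Request:
send_rows(fingers=[0, 0, 0, 0, 0, 0, 0], dp=[[6, 1, 0], [13, 2.2, 0], [20, 3.4, 0], [25, 4.25, 0], [26.7, 4.55, 0], [26.7, 4.55, 0], [26.7, 4.55, 0]], turn=[[0, 0, 0], [0, 0, 0], [0, 0, 0], [0, 0, 0], [0, 0, 0], [0, 0, 0], [0, 0, 0]])

```text
time_s: 22.78
position: [0.5864, 0.1126, 0.1162]
tcp_rot: [[-0.001, -0.986, -0.169], [-0.0, -0.169, 0.986], [-1.0, 0.001, 0.0]]
force: [-0.5, -1.7, -1.6]
opening: 0.317
```

```bash
python3 dp.py -76.5 0 116.4 99.74
```

```text
t 22.78 along -78.22 lat 0.05 z 116.18 psi 99.74 F along -0.82 lat -1.54 z -1.59 m [0.04  0.033 0.018] op 0.317 tilt [-0.0013 -0.0001]
dp [1.71, 0.24, 0.22] turn [0.0001, -0.0013, -0.0]
```

Request:
send_rows(fingers=[0, 0, 0], dp=[[0.7, 0.1, 0.2], [1.2, 0.17, 0.2], [1.2, 0.17, 0.2]], turn=[[0, -0.0013, 0], [0, -0.0013, 0], [0, -0.0013, 0]])

```text
time_s: 23.03
position: [0.5875, 0.1128, 0.1164]
tcp_rot: [[-0.0, -0.986, -0.169], [-0.0, -0.169, 0.986], [-1.0, 0.0, -0.0]]
force: [-0.3, 0.5, -2.3]
opening: 0.316
```

Request:
send_rows(fingers=[0, 0, 0], dp=[[0.4, 0.07, 0], [0.7, 0.12, 0], [0.7, 0.12, 0]], turn=[[0, 0, 0], [0, 0, 0], [0, 0, 0]])

```text
time_s: 23.28
position: [0.5882, 0.1129, 0.1165]
tcp_rot: [[0.0, -0.986, -0.169], [-0.0, -0.169, 0.986], [-1.0, -0.0, -0.0]]
force: [-0.2, -0.7, -1.4]
opening: 0.318
```

```bash
python3 dp.py -75 0 116.4 99.74
```

```text
t 23.28 along -76.36 lat 0.03 z 116.46 psi 99.74 F along -0.32 lat -0.66 z -1.45 m [0.096 0.041 0.058] op 0.318 tilt [ 0.0001 -0.0001]
dp [1.35, 0.2, -0.06] turn [0.0001, 0.0001, -0.0]
```

Request:
send_rows(fingers=[0, 0, 0], dp=[[0.4, 0.06, 0], [0.6, 0.09, 0], [0.6, 0.09, 0]], turn=[[0, 0, 0], [0, 0, 0], [0, 0, 0]])

```text
time_s: 23.53
position: [0.5886, 0.113, 0.1164]
tcp_rot: [[-0.001, -0.986, -0.169], [-0.0, -0.169, 0.986], [-1.0, 0.001, -0.0]]
force: [0.0, 0.2, -1.7]
opening: 0.321
```

Request:
send_rows(fingers=[0, 0, 0], dp=[[0.4, 0.06, 0], [0.6, 0.1, 0], [0.6, 0.1, 0]], turn=[[0, 0, 0], [0, 0, 0], [0, 0, 0]])

```text
time_s: 23.78
position: [0.5886, 0.113, 0.1163]
tcp_rot: [[-0.002, -0.986, -0.169], [-0.0, -0.169, 0.986], [-1.0, 0.002, 0.0]]
force: [-0.9, -0.3, -1.1]
opening: 0.317
```

```bash
python3 dp.py -74.5 0 116.4 99.74
```

```text
t 23.78 along -76.02 lat 0.09 z 116.29 psi 99.75 F along -0.95 lat -0.13 z -1.09 m [-0.108  0.257  0.074] op 0.317 tilt [-0.0019 -0.0003]
dp [1.52, 0.17, 0.11] turn [0.0003, -0.0019, -0.0002]
```

Request:
send_rows(fingers=[0, 0, 0, 0], dp=[[0.6, 0.05, 0.1], [1, 0.1, 0.1], [1, 0.1, 0.1], [1, 0.1, 0.1]], turn=[[0, -0.001, 0], [0, -0.001, 0], [0, -0.001, 0], [0, -0.001, 0]])

```text
time_s: 24.12
position: [0.5886, 0.113, 0.1162]
tcp_rot: [[-0.003, -0.986, -0.169], [-0.001, -0.169, 0.986], [-1.0, 0.003, 0.0]]
force: [-4.9, -1.4, -0.3]
opening: 0.321
```

```bash
python3 dp.py -74.5 0 116.4 99.74
```

```text
t 24.12 along -76.01 lat 0.07 z 116.19 psi 99.76 F along -5.08 lat -0.59 z -0.26 m [-0.132  0.629  0.021] op 0.321 tilt [-0.0031 -0.0005]
dp [1.5, 0.19, 0.21] turn [0.0005, -0.0031, -0.0003]
```

Request:
send_rows(fingers=[0, 0, 0, 0, 0, 0, 0, 0, 0], dp=[[1.2, 0.18, 0.2], [1.7, 0.25, 0.2], [1.9, 0.3, 0.2], [1.9, 0.3, 0.2], [1.9, 0.3, 0.2], [1.9, 0.3, 0.2], [1.9, 0.3, 0.2], [1.9, 0.3, 0.2], [1.9, 0.3, 0.2]], turn=[[0, -0.003, 0], [0, -0.003, 0], [0, -0.003, 0], [0, -0.003, 0], [0, -0.003, 0], [0, -0.003, 0], [0, -0.003, 0], [0, -0.003, 0], [0, -0.003, 0]])

```text
time_s: 24.87
position: [0.5886, 0.113, 0.1161]
tcp_rot: [[-0.004, -0.985, -0.17], [-0.001, -0.17, 0.985], [-1.0, 0.004, -0.0]]
force: [-5.1, -2.1, 1.6]
opening: 0.316
```

```bash
python3 dp.py -74.5 0 116.4 99.74
```

```text
t 24.87 along -75.96 lat 0.08 z 116.11 psi 99.77 F along -5.36 lat -1.21 z 1.63 m [-0.234  0.872  0.047] op 0.316 tilt [-0.0042 -0.0011]
dp [1.45, 0.17, 0.29] turn [0.0011, -0.0042, -0.0005]
```

Request:
send_rows(fingers=[0, 0, 0, 0, 0, 0, 0, 0, 0, 0], dp=[[1.9, 0.25, 0.4], [2.3, 0.3, 0.5], [2.5, 0.33, 0.5], [2.5, 0.33, 0.5], [2.5, 0.33, 0.5], [2.5, 0.33, 0.5], [2.5, 0.33, 0.5], [2.5, 0.33, 0.5], [2.5, 0.33, 0.5], [2.5, 0.33, 0.5]], turn=[[0.001, -0.004, 0], [0.001, -0.004, 0], [0.001, -0.004, 0], [0.001, -0.004, 0], [0.001, -0.004, 0], [0.001, -0.004, 0], [0.001, -0.004, 0], [0.001, -0.004, 0], [0.001, -0.004, 0], [0.001, -0.004, 0]])

```text
time_s: 25.7
position: [0.5886, 0.113, 0.1161]
tcp_rot: [[-0.006, -0.985, -0.17], [-0.001, -0.17, 0.985], [-1.0, 0.006, 0.0]]
force: [-6.9, -2.5, 1.4]
opening: 0.316
```

```bash
python3 dp.py -74.5 0 116.4 99.74
```

```text
t 25.7 along -76.00 lat 0.07 z 116.13 psi 99.79 F along -7.23 lat -1.33 z 1.43 m [-0.275  1.027 -0.04 ] op 0.316 tilt [-0.0057 -0.0009]
dp [1.49, 0.19, 0.27] turn [0.0009, -0.0057, -0.0009]
```

Request:
send_rows(fingers=[0, 0, 0, 0, 0, 0, 0, 0], dp=[[2.4, 0.3, 0.5], [2.7, 0.36, 0.5], [2.7, 0.36, 0.5], [2.7, 0.36, 0.5], [2.7, 0.36, 0.5], [2.7, 0.36, 0.5], [2.7, 0.36, 0.5], [2.7, 0.36, 0.5]], turn=[[0.001, -0.005, 0], [0.001, -0.005, 0], [0.001, -0.005, 0], [0.001, -0.005, 0], [0.001, -0.005, 0], [0.001, -0.005, 0], [0.001, -0.005, 0], [0.001, -0.005, 0]])

```text
time_s: 26.37
position: [0.5886, 0.113, 0.1162]
tcp_rot: [[-0.007, -0.985, -0.17], [-0.001, -0.17, 0.985], [-1.0, 0.007, 0.0]]
force: [-7.2, -1.8, 1.1]
opening: 0.319
```

```bash
python3 dp.py -74.5 0 116.4 99.74;python3 cap.py d2 2 2>/dev/null
```

```text
t 26.37 along -76.02 lat 0.05 z 116.16 psi 99.81 F along -7.41 lat -0.56 z 1.07 m [-0.316  1.016 -0.016] op 0.319 tilt [-0.0067 -0.0008]
dp [1.51, 0.2, 0.24] turn [0.0008, -0.0067, -0.0013]
```

View pics/d2.png

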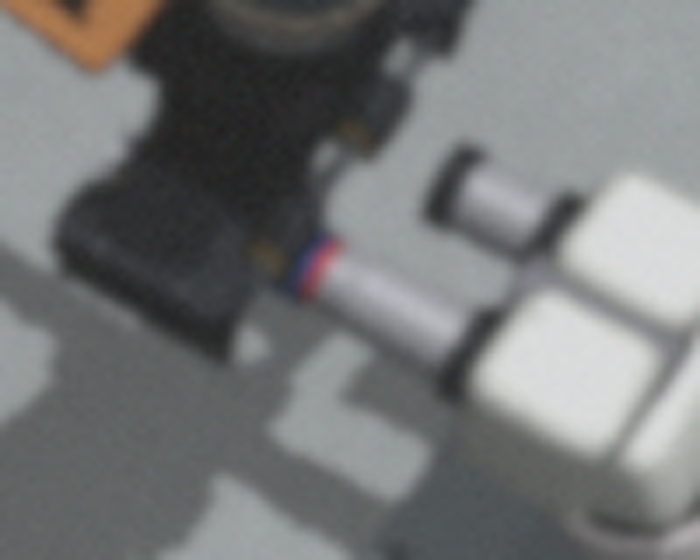

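Request:
send_rows(fingers=[0, 0, 0, 0, 0, 0, 0, 0, 0], dp=[[-0.5, 0, 0.1], [-2, -0.3, 0.1], [-5, -0.85, 0.2], [-10, -1.7, 0.2], [-17, -2.9, 0.2], [-25, -4.3, 0.2], [-35, -6, 0.2], [-42, -7.2, 5], [-42, -7.2, 12]], turn=[[0, -0.005, 0], [0.0008, -0.0067, -0.001], [0.0008, -0.0067, -0.001], [0.0008, -0.0067, -0.001], [0.0008, -0.0067, -0.001], [0.0008, -0.0067, -0.001], [0.0008, -0.0067, -0.001], [0.0008, -0.0067, -0.001], [0.0008, -0.0067, -0.001]])

```text
time_s: 27.22
position: [0.5434, 0.1057, 0.1278]
tcp_rot: [[-0.005, -0.986, -0.169], [0.0, -0.169, 0.986], [-1.0, 0.005, 0.001]]
force: [0.2, -0.6, -2.5]
opening: 0.318
```

```bash
python3 st.py
```

```text
t 27.22 p [543.37 105.72 127.81] psi 99.75 R0 [-4.8e-03  1.0e-04 -1.0e+00] zz 0.0009 f [ 0.24 -0.59 -2.49] m [ 0.092  0.049 -0.005] op 0.3185 j [  -0.6   32.4   97.2    0.    50.7 -100.3]
```

Request:
send_rows(fingers=[0, 0, 0, 0, 0, 0, 0, 0, 0, 0], dp=[[-4, -15, 2], [-8, -30, 5], [-13, -45, 8], [-18, -62, 8], [-23, -79, 8], [-28, -96, 8], [-33, -113, 8], [-38, -130, 8], [-43, -147, 8], [-48, -162, 8]], turn=[[0, 0, -0.12], [0, 0, -0.24], [0, 0, -0.36], [0, 0, -0.48], [0, 0, -0.6], [0, 0, -0.72], [0, 0, -0.84], [0, 0, -0.96], [0, 0, -1.08], [0, 0, -1.2]])

```text
time_s: 28.05
position: [0.4961, -0.0576, 0.1368]
tcp_rot: [[0.001, -0.51, 0.86], [0.004, 0.86, 0.51], [-1.0, 0.003, 0.003]]
force: [0.0, 0.7, -2.4]
opening: 0.315
```

Request:
send_rows(fingers=[0, 0, 0], dp=[[0, 0, 0], [0, 0, 0], [0, 0, 0]], turn=[[0, 0, 0], [0, 0, 0], [0, 0, 0]])

```text
time_s: 28.3
position: [0.4968, -0.0575, 0.1374]
tcp_rot: [[0.003, -0.511, 0.86], [0.003, 0.86, 0.511], [-1.0, 0.002, 0.004]]
force: [0.3, -1.1, -2.2]
opening: 0.316
```

```bash
cat > go.py <<'E'
from rig import bot
import numpy as np,sys
from scipy.spatial.transform import Rotation as Ro
s=bot.read_state();R=s["tcp_rot"];p=s["position"]*1000
t=np.array(list(map(float,sys.argv[1:4])));ps=np.radians(float(sys.argv[4]))
zc=np.array([np.cos(ps),np.sin(ps),0]);xc=np.array([0,0,-1.]);T=np.c_[xc,np.cross(zc,xc),zc]
print("t",round(s["time_s"],2),"p",p.round(2),"psi",np.degrees(np.arctan2(R[1,2],R[0,2])).round(2),"f",s["force"].round(2),"op",round(s["opening"],3))
print("dp",(t-p).round(2).tolist(),"turn",Ro.from_matrix(T@R.T).as_rotvec().round(4).tolist())
E
python3 go.py 458.9 -177.5 125 -13.31
```

```text
t 28.3 p [496.81 -57.54 137.42] psi 30.72 f [ 0.25 -1.09 -2.24] op 0.316
dp [-37.91, -119.96, -12.42] turn [-0.0022, 0.0038, -0.7685]
```

Request:
send_rows(fingers=[0, 0, 0, 0, 0, 0, 0, 0, 0, 0], dp=[[-6, -18, -2], [-12, -36, -4], [-18, -54, -6], [-24, -72, -8], [-30, -90, -10], [-35, -108, -12], [-37.9, -120, -12.4], [-37.9, -120, -12.4], [-37.9, -120, -12.4], [-37.9, -120, -12.4]], turn=[[0, 0, -0.12], [0, 0, -0.24], [0, 0, -0.36], [0, 0, -0.48], [0, 0, -0.6], [0, 0, -0.7], [-0.0022, 0.0038, -0.7685], [-0.0022, 0.0038, -0.7685], [-0.0022, 0.0038, -0.7685], [-0.0022, 0.0038, -0.7685]])

```text
time_s: 29.13
position: [0.4591, -0.1763, 0.1251]
tcp_rot: [[-0.0, 0.227, 0.974], [0.001, 0.974, -0.227], [-1.0, 0.001, -0.0]]
force: [-0.1, -0.3, -2.1]
opening: 0.317
```

Request:
send_rows(fingers=[0, 0, 0], dp=[[0, 0, 0], [0, 0, 0], [0, 0, 0]], turn=[[0, 0, 0], [0, 0, 0], [0, 0, 0]])

```text
time_s: 29.38
position: [0.4592, -0.1755, 0.1252]
tcp_rot: [[-0.0, 0.225, 0.974], [0.001, 0.974, -0.225], [-1.0, 0.001, -0.0]]
force: [0.2, -0.5, -2.1]
opening: 0.317
```

```bash
python3 go.py 458.9 -177.5 55 -13.31
```

```text
t 29.38 p [ 459.24 -175.46  125.16] psi -13.02 f [ 0.2  -0.47 -2.06] op 0.317
dp [-0.34, -2.04, -70.16] turn [-0.0008, -0.0001, -0.005]
```

Request:
send_rows(fingers=[0, 0, 0, 0, 0, 0, 0, 0], dp=[[-0.2, -1, -10], [-0.3, -2, -25], [-0.3, -2, -40], [-0.3, -2, -55], [-0.3, -2, -65], [-0.3, -2, -70], [-0.3, -2, -70], [-0.3, -2, -70]], turn=[[0, 0, -0.005], [-0.0008, 0, -0.005], [-0.0008, 0, -0.005], [-0.0008, 0, -0.005], [-0.0008, 0, -0.005], [-0.0008, 0, -0.005], [-0.0008, 0, -0.005], [-0.0008, 0, -0.005]])

```text
time_s: 30.05
position: [0.4592, -0.1774, 0.0552]
tcp_rot: [[-0.0, 0.23, 0.973], [0.0, 0.973, -0.23], [-1.0, 0.0, -0.0]]
force: [0.1, 0.6, -1.6]
opening: 0.318
```

```bash
python3 go.py 458.9 -177.5 40 -13.31
```

```text
t 30.05 p [ 459.15 -177.42   55.24] psi -13.29 f [ 0.08  0.6  -1.59] op 0.318
dp [-0.25, -0.08, -15.24] turn [-0.0, -0.0, -0.0003]
```

Next: down to 38 mm, then gently to 34 mm. It was gripped at 33.5 mm.

Request:
send_rows(fingers=[0, 0, 0, 0, 0, 0, 0], dp=[[-0.2, 0, -5], [-0.2, 0, -10], [-0.2, 0, -14], [-0.2, 0, -17], [-0.2, 0, -18.5], [-0.2, 0, -18.5], [-0.2, 0, -18.5]], turn=[[0, 0, 0], [0, 0, 0], [0, 0, 0], [0, 0, 0], [0, 0, 0], [0, 0, 0], [0, 0, 0]])

```text
time_s: 30.63
position: [0.4589, -0.1774, 0.0366]
tcp_rot: [[-0.0, 0.23, 0.973], [0.0, 0.973, -0.23], [-1.0, 0.0, -0.0]]
force: [-0.1, 0.5, -1.0]
opening: 0.317
```

```bash
python3 go.py 458.9 -177.5 34 -13.31
```

```text
t 30.63 p [ 458.91 -177.4    36.64] psi -13.29 f [-0.14  0.51 -1.02] op 0.317
dp [-0.01, -0.1, -2.64] turn [-0.0002, -0.0002, -0.0004]
```

Request:
send_rows(fingers=[0, 0, 0, 0], dp=[[0, 0, -1], [0, -0.1, -1.8], [0, -0.1, -1.8], [0, -0.1, -1.8]], turn=[[0, 0, 0], [0, 0, 0], [0, 0, 0], [0, 0, 0]])

```text
time_s: 30.97
position: [0.4589, -0.1775, 0.0349]
tcp_rot: [[-0.0, 0.23, 0.973], [0.0, 0.973, -0.23], [-1.0, 0.0, -0.0]]
force: [1.0, -0.2, -1.4]
opening: 0.317
```

Request:
send_rows(fingers=[0, 0, 0, 0], dp=[[0, 0, -0.5], [0, 0, -1], [0, 0, -1], [0, 0, -1]], turn=[[0, 0, 0], [0, 0, 0], [0, 0, 0], [0, 0, 0]])

```text
time_s: 31.3
position: [0.4589, -0.1775, 0.0338]
tcp_rot: [[-0.0, 0.23, 0.973], [0.0, 0.973, -0.23], [-1.0, 0.0, -0.0]]
force: [-0.7, -0.0, -2.7]
opening: 0.315
```

```bash
python3 go.py 458.9 -177.5 33.5 -13.31
```

```text
t 31.3 p [ 458.87 -177.5    33.84] psi -13.29 f [-0.68 -0.02 -2.66] op 0.315
dp [0.03, -0.0, -0.34] turn [-0.0002, -0.0003, -0.0003]
```

Request:
send_rows(fingers=[0, 0, 0], dp=[[0, 0, -0.4], [0, 0, -0.5], [0, 0, -0.5]], turn=[[0, 0, 0], [0, 0, 0], [0, 0, 0]])

```text
time_s: 31.55
position: [0.459, -0.1775, 0.0335]
tcp_rot: [[0.0, 0.23, 0.973], [-0.0, 0.973, -0.23], [-1.0, -0.0, 0.0]]
force: [-0.1, 0.2, 0.4]
opening: 0.321
```

Request:
send_rows(fingers=[0, 0, 0], dp=[[0, 0, -0.3], [0, 0, -0.4], [0, 0, -0.4]], turn=[[0, 0, 0], [0, 0, 0], [0, 0, 0]])

```text
time_s: 31.8
position: [0.459, -0.1776, 0.0335]
tcp_rot: [[0.0, 0.23, 0.973], [-0.0, 0.973, -0.23], [-1.0, -0.0, 0.0]]
force: [-0.6, 1.0, 4.9]
opening: 0.317
```

```bash
python3 go.py 458.9 -177.5 33.5 -13.31
```

```text
t 31.8 p [ 458.96 -177.55   33.48] psi -13.29 f [-0.65  1.    4.86] op 0.317
dp [-0.06, 0.05, 0.02] turn [0.0001, 0.0001, -0.0003]
```

It has touched down at the original height with about 7 N, so I'll release.

Request:
send_rows(fingers=[0.35, 0.4, 0.5, 0.6, 0.7, 0.7, 0.7, 0.7], dp=[[0, 0, 0], [0, 0, 0], [0, 0, 0], [0, 0, 0], [0, 0, 0], [0, 0, 0], [0, 0, 0], [0, 0, 0]], turn=[[0, 0, 0], [0, 0, 0], [0, 0, 0], [0, 0, 0], [0, 0, 0], [0, 0, 0], [0, 0, 0], [0, 0, 0]])

```text
time_s: 32.47
position: [0.459, -0.1775, 0.0334]
tcp_rot: [[0.0, 0.23, 0.973], [-0.0, 0.973, -0.23], [-1.0, -0.0, 0.0]]
force: [0.3, -0.6, 0.3]
opening: 0.685
```

Request:
send_rows(fingers=[0.8, 0.8, 0.8, 0.8, 0.8, 0.8, 0.8, 0.8, 0.8, 0.8], dp=[[0, 0, 0], [0, 0, 2], [0, 0, 10], [0, 0, 20], [0, 0, 40], [0, 0, 60], [0, 0, 85], [0, 0, 110], [0, 0, 140], [0, 0, 150]], turn=[[0, 0, 0], [0, 0, 0], [0, 0, 0], [0, 0, 0], [0, 0, 0], [0, 0, 0], [0, 0, 0], [0, 0, 0], [0, 0, 0], [0, 0, 0]])

```text
time_s: 33.3
position: [0.4607, -0.1785, 0.1882]
tcp_rot: [[0.007, 0.23, 0.973], [-0.004, 0.973, -0.23], [-1.0, -0.003, 0.007]]
force: [0.8, -0.0, 0.1]
opening: 0.802
```

Request:
send_rows(fingers=[1, 1, 1, 1, 1, 1, 1], dp=[[0, 35, 0], [0, 70, 0], [0, 105, 0], [0, 140, 0], [0, 175, 0], [0, 180, 0], [0, 180, 0]], turn=[[0, 0, 0], [0, 0, 0], [0, 0, 0], [0, 0, 0], [0, 0, 0], [0, 0, 0], [0, 0, 0]])

```text
time_s: 33.88
position: [0.4602, 0.0034, 0.1892]
tcp_rot: [[0.007, 0.225, 0.974], [-0.005, 0.974, -0.225], [-1.0, -0.003, 0.008]]
force: [0.6, -1.2, -0.2]
opening: 0.999
```

```bash
python3 st.py; python3 - <<'E'
from rig import bot
from h import *
o=[]
for n,(a,b,d,e) in dict(scene=(235,195,325,290),top=(335,155,410,235)).items():
    c=bot.capture(n);np.savez(n+"9.npz",**c);im=cv2.resize(c["img"][b:e,a:d],(400,int(400*(e-b)/(d-a))),interpolation=cv2.INTER_CUBIC);o.append(cv2.copyMakeBorder(im,0,430-im.shape[0],0,0,0))
    hsv0=cv2.cvtColor(load(n+"0")["img"],cv2.COLOR_BGR2HSV);hsv1=cv2.cvtColor(c["img"],cv2.COLOR_BGR2HSV)
    for h,nm,lo,hi in((hsv0,"before",(105,100,40),(125,255,255)),(hsv1,"after",(105,100,40),(125,255,255)),(hsv0,"yb",(20,130,80),(34,255,255)),(hsv1,"ya",(20,130,80),(34,255,255))):
        m=cv2.inRange(h,lo,hi)[b:e,a:d];v,u=np.nonzero(m);print(n,nm,len(u),u.mean()+a,v.mean()+b)
cv2.imwrite("pics/e1.png",np.hstack(o))
E
```

```text
t 33.88 p [460.16   3.37 189.17] psi -13.03 R0 [ 0.0074 -0.0046 -1.    ] zz 0.0083 f [ 0.57 -1.18 -0.21] m [-0.059  0.036  0.032] op 0.9989 j [-13.4  20.4 107.5  -0.2  51.6  -0.3]
scene before 163 269.67484662576686 224.75460122699386
scene after 165 269.7090909090909 224.79393939393938
scene yb 199 286.54773869346735 250.57286432160805
scene ya 205 286.5219512195122 250.50731707317073
top before 128 371.5078125 211.3671875
top after 126 371.57936507936506 211.34126984126985
top yb 142 376.4718309859155 183.73239436619718
top ya 145 376.55172413793105 183.73103448275862
```

View pics/e1.png

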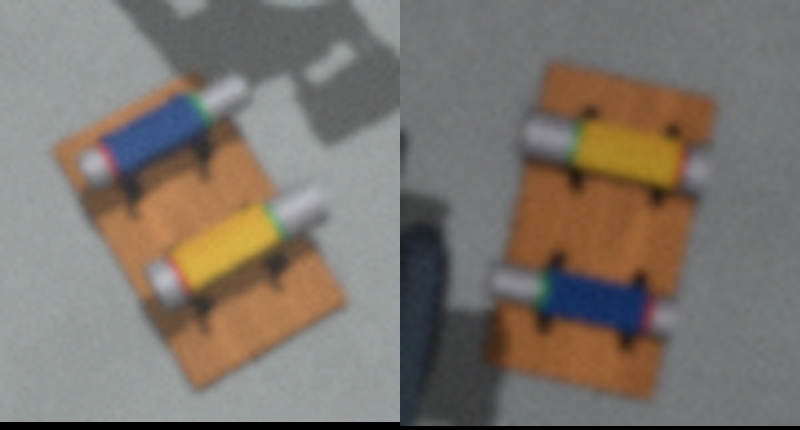

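The blue gauge is back in its place. Its centroid moved less than 0.1 px in both views, the same way round as before, and the yellow gauge hasn't moved. The gripper is open and clear, so I'll hand in.

```bash
python3 -c "
from rig import bot
print(bot.hand_in())"
```

```text
the job is handed in; nothing more can be done
None
```

I checked the open tube with both ends of the blue gauge, put the gauge back in its rack place and handed the job in at about 34 s. No verdict was reported.

- **Go end:** it slid in with no measurable resistance until the green collar met the rim. I held an axial push for over half a second that built up to 7.7 N; sideways and vertical forces stayed within about 4 N. Then I drew it out.
- **No-go end:** after turning the gauge end for end on the same axis, it was refused at the rim. The push was held for over a second at 5.4 to 7.4 N. That is slightly under 8 N along the axis, though about 8 N in total when the vertical component is added.
- **Return:** the gauge touched down at its original height, with about 7 N on the rests, and was released. Both cameras show its centre within 0.1 pixel of the start, the same way round as before. The yellow gauge has not moved, and the gripper is open and clear.
- **Disagreements:**
  - The two cameras differed by up to about 5 mm on the rack and plinth positions. I set the tube axis from where the plug and tube lay relative to each other in the scene camera, and the clean insertion confirmed it.
  - The two rim contacts showed the gauge gripped about 1 mm off its middle, which is harmless.

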